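# Offer the guest the apricot in the handled dish

## Task

Offer the guest on the far side of the table the apricot: pick up the fruit dish and turn it about a quarter turn, so that an open side of its arched handle faces the guest and they can reach in under it, keeping the dish level and the apricot lying in the middle all the while. Finish holding the dish still, centred a hand's breadth (about 10 cm) above the guest's plate, the open side straight towards the guest; do not put it down or let go. Leave everything else on the table as it stands.

Things in the scene. Friction and masses are not known exactly. Their poses are not given: they have to be found in the camera images.
- dish: Cream shallow fruit dish, 164 mm across, salmon and green rim 40 mm up, 0.34 to 0.53 kg, left or right in front of the robot. Origin: centre of its underside, z up. A fixed arched handle spans it in its y-z plane, from rim to rim; open sides +x and -x (alike). Inside, a flat middle 24 mm across is 10 mm above the origin; around it the floor rises 8 degrees to 42 mm from the axis, then steeper.
- dish_grip (a point): Centre of the straight salmon bar at the top of the dish's handle, 144 mm above the dish's origin, on its axis; axes as the dish's. The bar is 56 mm long along y, 14 mm thick along x and 14 mm high; below it is free air down to the apricot's top, 54 mm above the dish's origin.
- apricot: Apricot, an orange ball 44 mm across, 45 g, lying loose near the middle of the dish; it rolls if the dish is tilted by more than about 5 degrees or hurried (carried smoothly at 6 cm/s it stays put; at 25 cm/s it rolls off centre). Origin: its centre (its axes turn as it rolls).
- place: The guest's place at the far side of the table (fixed): blue board mat 280 x 360 mm, 4 mm thick, with a cream soup plate 230 mm across on its middle, rim 38 mm above the table; the guest's chair stands beyond it. Origin: centre of the plate and mat, at table height; its x axis points to the guest, z up.
- sugar_pot: Lidded cream sugar pot with a salmon band and two small side handles, 152 mm over the handles, body 120 mm across, 136 mm tall; stands left or right, on the other side from the dish. Leave it alone. Origin: centre of its underside, z up.
- yoghurt: White tapered yoghurt pot with a red band and a square pale-blue foil lid 70 mm wide, 69 mm tall, standing between the robot and the guest's place. Leave it alone. Origin: centre of its underside, z up.
- jam: Dark red jam jar with a brass lid, 64 mm across, 85 mm tall, left part of the table. Leave it alone. Origin: centre of its underside, z up.
- milk_jug: Cream milk jug with a handle, 110 mm over handle and spout, 95 mm tall, right part of the table. Leave it alone. Origin: centre of its underside, z up.
- saucer: Saucer 148 mm across, 19 mm tall, with salmon rim, far left, under the cup. Leave it alone. Origin: centre of its underside, z up.
- cup: Cream and teal cup of coffee, 86 mm across plus its handle, 66 mm tall, standing on the saucer. Leave it alone. Origin: centre of its underside, z up.
- pepper_mill: Pale wooden pepper mill, 52 mm across, 149 mm tall, far right. Leave it alone. Origin: centre of its underside, z up.
- spoon: Steel soup spoon 170 mm long with a round bowl, lying on the guest's mat beside the plate. Leave it alone. Origin: middle of its length on its underside, x towards its bowl.
There are look-alikes about, which are no part of the job. Of the things like the apricot, leave any that is black or grey; of the rest the smaller one is meant.

How it is judged:
On the way:
1. the dish is held up clear of the table, level, the apricot in its middle (height (world z) of dish above 0.03 m and contact force between dish and the fingers above 1 N and angle between dish's own z axis and vertical below 0.12 rad and horizontal distance between apricot and dish below 0.025 m), for 0.2 s.
At the end, for the whole second after the job is handed in: The gripper holds the dish still, clear of all else: within 40 mm of the plate's centre, underside 80 to 200 mm above the table, level within 5 degrees, an open side of the handle facing the guest within 8.5 degrees, the apricot lying free within 22 mm of the dish's axis (contact force between dish and the fingers above 1 N and contact force between dish and place below 0.1 N and height (world z) of dish between 0.08 and 0.2 m and horizontal distance between dish and place below 0.04 m and angle between the x axis of dish and the x axis of place, either way round below 0.15 rad and angle between dish's own z axis and vertical below 0.09 rad and horizontal distance between apricot and dish below 0.022 m and contact force between apricot and dish above 0.1 N and contact force between apricot and the fingers below 0.05 N and linear speed of dish below 0.03 m/s and angular speed of dish below 0.15 rad/s and linear speed of apricot below 0.05 m/s); the arm keeps its last pose, push and grip.
It fails at once if the dish is tipped by more than 11 degrees (angle between dish's own z axis and vertical above 0.2 rad).
It fails at once if the apricot rolls more than 35 mm from the middle of the dish (horizontal distance between apricot and dish above 0.035 m).
It fails at once if something else on the table is shifted by more than 20 mm (distance of any of sugar_pot, yoghurt, jam, milk_jug, saucer, cup, pepper_mill, spoon from where it was at the start of the episode above 0.02 m).
It also fails if it takes over 48 s, if anything falls off the work surface, if the arm or the gripper's body presses on something with over 40 N, if the wrist force passes 120 N, or if a joint passes its speed limit or range.

## Robot

A 7-joint arm with a two-finger parallel gripper is mounted at the origin on the work surface. World frame = base frame: x ahead of the robot, y to its left, z up, the work surface at z = 0. Lengths are in m, angles in rad, forces in N, time in s.
With the tool pointing down it reaches from about 0.425 to 1.025 m from the base axis. Payload 3.6 kg.
Tool frame: the origin (TCP) lies midway between the tips of the shut fingers; the grasp point (between the pads) lies 19 mm behind it; z points along the fingers, y is the direction in which the jaws open and shut (so a half turn about z gives the same grasp; the last joint's range is limited). The gripper opens to 85 mm and grips with 20 to 120 N. Pads are 22 mm wide; open, the fingers measure 114 mm over their backs; the gripper's body (76 mm by 85 mm) begins 54 mm behind the grasp point. The pads swing forward as they close: fully open they stand 13 mm farther back than shut.
Start: joints at [1.058, 0.591, 0.048, 1.609, -0.033, 0.943, -0.034], TCP at [0.295, -0.662, 0.198] pointing down, gripper open.
Joint ranges: [-2.69, 2.69], [-0.47, 2.24], [-1.27, 1.36], [0.19, 2.51], [-1.53, 4.68], [0.08, 2.07], [-3.09, 3.09]. Speed limits (rad/s): [2.57, 2.57, 3.14, 3.14, 3.14, 3.14, 3.14].

## Interface

Orientations are given as a 3x3 rotation matrix whose columns are the frame's x, y, z axes.
In Python, from workcell import readout, imaging, robot gives the robot as it stands. The module is installed in compiled form; this text tells all that it offers.
- The arm moves only by the tool servo_tool, never from a script. Its argument "plan" is a list of rows, each a list of 3 entries, a list of its own where there are three numbers: the shift along the tool's x, y, z in mm, then the turn, a rotation vector about the tool's x, y, z in rad, then the opening, from 0 (shut) to 1 (fully open). In form: [[[tx, ty, tz], [wx, wy, wz], fingers], ...]. A call has 1 to 8 rows; each row shifts and turns the commanded pose from where the row before left it, along the tool's axes as they then stand; what a row does not reach is not made up. A row lasts 1/10 s, in which the tool goes at most 50 mm and 8.59 degrees, less where a joint would pass 70% of its speed; a pose out of reach is approached as far as the arm can. A call is refused whole if a number of a shift passes 50 or a number of a turn 0.15, either way. A call with a gripper value outside its range is refused whole. The fingers move at their own pace and stop on an object; the grip force is fixed at half the most. Time passes only in rows, so rows that do not move let the fingers close. It gives the time, the measured TCP pose, the force and the opening at its end, in the units of the state.
- readout.get_state(): the state, without advancing time (a new reading comes with each control period).
- imaging.get_image(name): name is "scene" or "top"; returns a dict with "color" (384x512x3 uint8, red, green, blue), "intrinsics" (3x3 intrinsics, pixels), "k1" (the pictures are not rectified: a ray, as slopes to the right and down, at radius r is drawn at 1 + k1 r^2 times it, then the intrinsics apply), "eye" and "rotation" of the camera in the world. Camera axes: x right, y down, z forward; pixel columns grow to the right and rows downward; lengths in m; the calibration is good to about 2 mm. A picture is of the moment at which its call begins. There is no depth.
- robot.sign_off(): hands the job in, once; it reports no verdict.
The state is a dict: "time": time; "q": joint angles; "joint_vel": joint speeds; "effort": joint torques, N m; "tool_pos": TCP position; "tcp_rot": TCP orientation; "ft_force": force on the tool from outside, world axes, zero at the start; "wrist_torque": the same for the moment, N m; "opening": opening from 0.0 (shut) to 1.0 (fully open).
Only numpy, scipy, OpenCV 4.12 (cv2) and the standard library are available. Lean on these libraries where they do the work, as an engineer would, in place of code of your own. Each camera call takes 0.05 s, during which the arm holds its last target.

## Working session

There is one attempt and no reset: what is moved stays moved. The work goes in short steps, Python scripts to look and compute and a tool call to move; the robot and the scene stay as the last step left them, time stands still between calls to the robot, and variables do not carry over. Pictures are saved under pics/ and viewed, and the job is handed in when it is done.

Besides the shell and the picture viewer there is one more tool, called after "Emit:" as name([rows], argument=value, ...), one row to a line, values as JSON. servo_tool: Moves the arm, as the interface text tells. Its arguments: {"type":"object","properties":{"plan":{"type":"array","items":{"type":"array"}}},"required":["plan"]}

```bash
mkdir -p pics; cat > h.py <<'E'
import numpy as np, cv2
from workcell import readout, imaging, robot
def snap(name,out):
    im=imaging.get_image(name); cv2.imwrite('pics/%s.png'%out, im['color'][:,:,::-1]); 
    np.savez('pics/%s.npz'%out, **im); return im
def ray(im,u,v):
    K=np.array(im['intrinsics']);k1=float(im['k1'])
    d=np.array([(u-K[0,2])/K[0,0],(v-K[1,2])/K[1,1]])
    s=d.copy()
    for _ in range(20): s=d/(1+k1*(s@s))
    r=np.array(im['rotation'])@np.array([s[0],s[1],1.]); return np.array(im['eye']),r
def onz(im,u,v,z):
    e,r=ray(im,u,v); return e+r*(z-e[2])/r[2]
def proj(im,p):
    K=np.array(im['intrinsics']);k1=float(im['k1'])
    c=np.array(im['rotation']).T@(np.array(p)-im['eye']); s=c[:2]/c[2]; s=s*(1+k1*(s@s))
    return K[0,0]*s[0]+K[0,2],K[1,1]*s[1]+K[1,2]
E
python3 - <<'E'
from h import *
for n in('scene','top'):
    im=snap(n,n+'0'); print(n,im['eye'],im['rotation'],im['intrinsics'],im['k1'])
s=readout.get_state(); print(s)
E
```

```text
scene [ 1.36692337 -0.69787715  1.40320705] [[ 0.62243118  0.59852775 -0.50432526]
 [ 0.78266114 -0.4722085   0.4055375 ]
 [ 0.00457877 -0.64713497 -0.7623617 ]] [[483.91341018   0.         259.06328558]
 [  0.         483.91341018 189.54108406]
 [  0.           0.           1.        ]] -0.01215186992466241
top [ 0.40751864 -0.01217167  1.44716954] [[-1.02873199e-03 -9.97867770e-01  6.52599002e-02]
 [-9.99999406e-01  1.00305698e-03 -4.26190509e-04]
 [ 3.59822375e-04 -6.52602999e-02 -9.97868210e-01]] [[461.49118606   0.         255.94850631]
 [  0.         461.49118606 193.11495189]
 [  0.           0.           1.        ]] -0.18844674935566044
{'time': 0.1, 'q': array([ 1.0574787 ,  0.59204255,  0.04830931,  1.60970955, -0.03331694,
        0.94271984, -0.03372469]), 'joint_vel': array([-8.15726082e-04, -1.74124463e-03,  1.05938115e-03, -3.10989958e-03,
       -2.76619771e-04, -3.67999826e-05, -5.29509417e-04]), 'effort': array([ 4.63016986e-03, -5.49995720e+01,  1.55361056e+00, -1.98826736e+01,
        9.79572331e-03,  3.77363584e-03,  1.29830670e-05]), 'tool_pos': array([ 0.29517364, -0.6612835 ,  0.1973387 ]), 'tcp_rot': array([[ 9.13146501e-01,  4.07630447e-01, -9.40921764e-04],
       [ 4.07631520e-01, -9.13144637e-01,  1.84842736e-03],
       [-1.05722390e-04, -2.07143435e-03, -9.99997849e-01]]), 'ft_force': array([ 0.56007913,  1.17367808, -0.21223912]), 'wrist_torque': array([ 0.038711  , -0.00599433,  0.07712769]), 'opening': 1.0033623810862822}
```

View pics/top0.png

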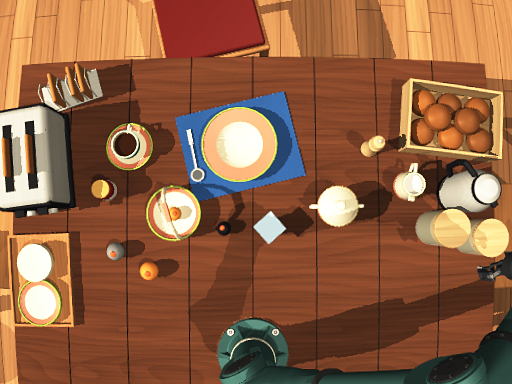

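View pics/scene0.png

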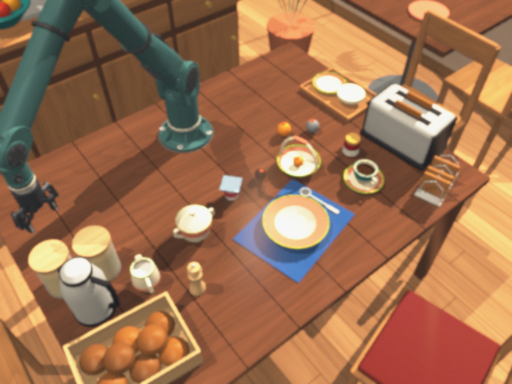

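```bash
python3 - <<'E'
import cv2,numpy as np
a=cv2.imread('pics/top0.png');b=cv2.imread('pics/scene0.png')
c=cv2.resize(a[170:290,95:245],None,fx=5,fy=5,interpolation=cv2.INTER_CUBIC)
d=cv2.resize(b[105:205,240:365],None,fx=6,fy=6,interpolation=cv2.INTER_CUBIC)
cv2.imwrite('pics/c_top.png',c);cv2.imwrite('pics/c_scene.png',d)
cv2.imwrite('pics/c_place.png',cv2.resize(a[80:210,165:315],None,fx=4,fy=4,interpolation=cv2.INTER_CUBIC))
E
```

```text
(no output)
```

View pics/c_top.png

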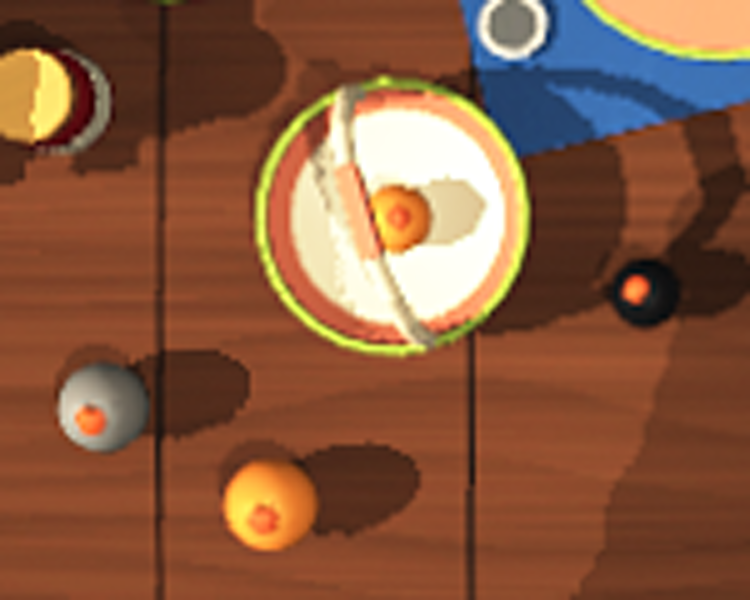

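View pics/c_scene.png

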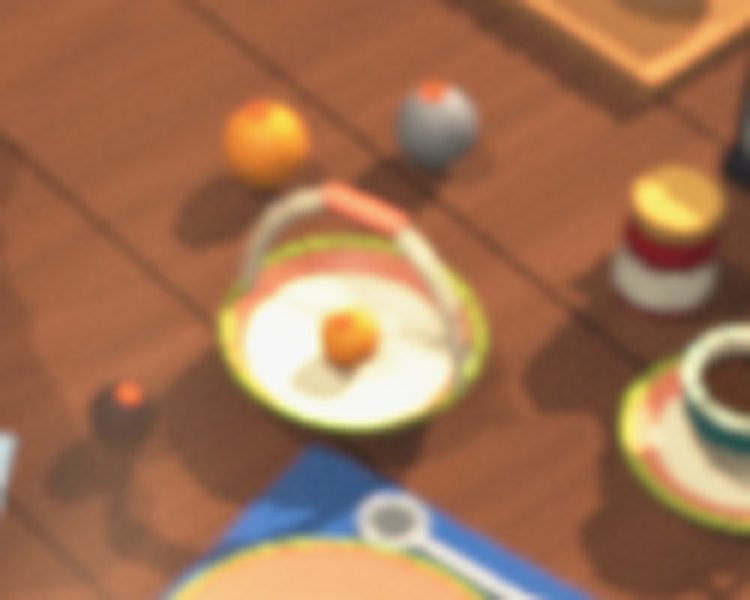

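View pics/c_place.png

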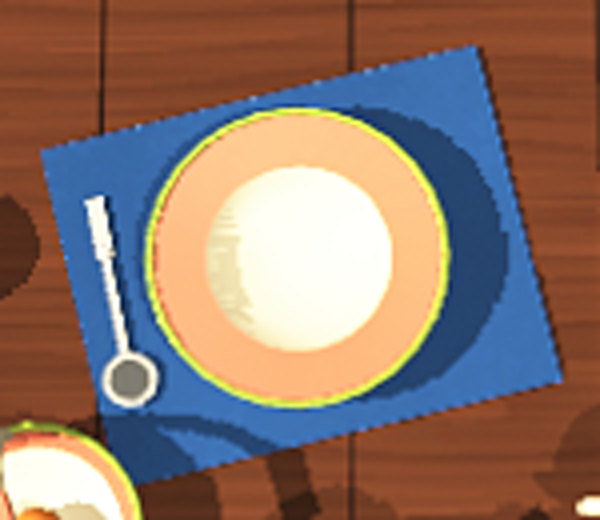

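```bash
cat > m.py <<'E'
from h import *
def load(n): 
    d=dict(np.load('pics/%s.npz'%n)); return d
def green(im,box):
    x0,x1,y0,y1=box
    hsv=cv2.cvtColor(im['color'],cv2.COLOR_RGB2HSV); m=cv2.inRange(hsv,(26,110,90),(45,255,255))
    o=np.zeros_like(m); o[y0:y1,x0:x1]=m[y0:y1,x0:x1]; return o
def circfit(P):
    A=np.c_[2*P,np.ones(len(P))]; s=np.linalg.lstsq(A,(P**2).sum(1),rcond=None)[0]; return s[:2],np.sqrt(s[2]+s[:2]@s[:2])
def rim(im,box,z):
    ys,xs=np.nonzero(green(im,box)); P=np.array([onz(im,x,y,z)[:2] for x,y in zip(xs,ys)])
    for _ in range(4):
        c,r=circfit(P); e=abs(np.linalg.norm(P-c,axis=1)-r); P=P[e<0.006]
    return c,r,len(P)
def tri(ims,pts):
    A=np.zeros((3,3));b=np.zeros(3)
    for im,p in zip(ims,pts):
        e,r=ray(im,*p); r/=np.linalg.norm(r); M=np.eye(3)-np.outer(r,r); A+=M;b+=M@e
    return np.linalg.solve(A,b)
E
python3 - <<'E'
from m import *
T=load('top0');S=load('scene0')
print('dish',rim(T,(140,205,180,245),.04),rim(S,(274,325,140,180),.04))
print('plate',rim(T,(198,282,102,186),.038),rim(S,(255,335,185,255),.038))
hsv=cv2.cvtColor(T['color'],cv2.COLOR_RGB2HSV)
# mat
m=cv2.inRange(hsv,(100,120,30),(125,255,255))
c=max(cv2.findContours(m,cv2.RETR_EXTERNAL,cv2.CHAIN_APPROX_NONE)[0],key=cv2.contourArea)[:,0]
h=cv2.convexHull(c)[:,0]; a=cv2.approxPolyDP(h,4,True)[:,0]
print(a.tolist())
W=[onz(T,*p,.004)[:2] for p in a]
for i in range(len(W)):
    d=W[i]-W[i-1]; print(a[i],W[i].round(4),np.linalg.norm(d).round(4),np.degrees(np.arctan2(d[1],d[0])).round(1))
r=cv2.minAreaRect(np.array([onz(T,*p,.004)[:2]*1000 for p in c],dtype=np.float32)); print(r)
# bar salmon
for n,im,box in(('T',T,(155,180,195,230)),('S',S,(285,315,128,150))):
    x0,x1,y0,y1=box
    sub=im['color'][y0:y1,x0:x1].astype(int)
    hs=cv2.cvtColor(im['color'],cv2.COLOR_RGB2HSV)[y0:y1,x0:x1]
    mm=((hs[...,0]<14)|(hs[...,0]>172))&(hs[...,1]>70)&(hs[...,2]>150)
    print(n); print('\n'.join(''.join('#' if v else '.' for v in r) for r in mm))
    mm=mm.astype(np.uint8); k,l,st,ce=cv2.connectedComponentsWithStats(mm); i=1+np.argmax(st[1:,4])
    ys,xs=np.nonzero(l==i); P=np.c_[xs+x0,ys+y0].astype(float); cc=P.mean(0)
    vx=np.linalg.svd(P-cc)[2][0]; pr=(P-cc)@vx
    print(cc,vx,pr.min(),pr.max(),len(P))
    z=.151; A=onz(im,*(cc+vx*pr.min()),z);B=onz(im,*(cc+vx*pr.max()),z); d=B-A
    print('ctr z.147',onz(im,*cc,.147),'len',np.linalg.norm(d),'ang',np.degrees(np.arctan2(d[1],d[0])))
E
```

```text
dish (array([0.43953426, 0.24186675]), np.float64(0.08228998831735192), 318) (array([0.44149122, 0.24048563]), np.float64(0.08379979399244522), 63)
plate (array([0.65297033, 0.04017605]), np.float64(0.11492777323241576), 390) (array([0.65341642, 0.03994787]), np.float64(0.11558258680567372), 64)
[[283, 92], [304, 175], [198, 200], [175, 118]]
[283  92] [ 0.8273 -0.1   ] 0.3563 -76.4
[304 175] [ 0.5589 -0.1642] 0.2759 -166.5
[198 200] [0.4804 0.1692] 0.3425 103.3
[175 118] [0.7433 0.2463] 0.2739 16.3
((652.419677734375, 40.69499206542969), (279.4904479980469, 360.8456115722656), 13.809380531311035)
T
.....#...................
#....#...................
##.......................
##.......................
##.......................
###......................
##.......................
#.........#..............
#........###.............
...........#.............
...........#.............
...........##............
............#.....###....
............##....######.
............##......#####
............##.......####
.............#.....######
.............##...#######
.............#....#######
[... 770 characters left out ...]
####...............
##.......#####................
........######................
....#.#########...............
........#########............#
........###########..........#
#.......#############.........
.......################...###.
....##########################
...###########################
.##########...########..######
.###................#.....####
..........................####
...........................###
......#############.........##
...####################......#
.#######################......
[298.3559322  137.65677966] [0.89739077 0.44123668] -14.92270562706543 18.602650224051473 236
ctr z.147 [0.42745454 0.24482181 0.147     ] len 0.13381150161739777 ang 15.31554812816452
```

```bash
python3 - <<'E'
from m import *
T=load('top0');S=load('scene0')
f=lambda p,k,o:((p[0]+.5)/k-.5+o[0],(p[1]+.5)/k-.5+o[1])
t=lambda p:f(p,5,(95,170)); s=lambda p:f(p,6,(240,105))
print('top ends',[onz(T,*t(p),.147).round(4) for p in((345,167),(372,259))])
A,B=[onz(T,*t(p),.147) for p in((345,167),(372,259))];d=B-A;print(np.linalg.norm(d),np.degrees(np.arctan2(d[1],d[0])),(A+B)/2)
A,B=[onz(S,*s(p),.144) for p in((329,191),(407,227))];d=B-A;print('S',np.linalg.norm(d),np.degrees(np.arctan2(d[1],d[0])),(A+B)/2)
A,B=[onz(T,*t(p),.045) for p in((347,90),(430,344))];d=B-A;print('feet',np.linalg.norm(d),np.degrees(np.arctan2(d[1],d[0])),(A+B)/2)
print('tri',tri((T,S),(t((345,167)),s((407,227)))),tri((T,S),(t((372,259)),s((329,191)))))
print('apricot',onz(T,*t((400,217)),.032),onz(S,*s((350,338)),.032))
# other object positions
print('yog',onz(T,269.5,227.5,.069),'spoonbowl',onz(T,197,175,.01),'sugar',onz(T,338,207,.12))
E
```

```text
top ends [array([0.4647, 0.2497, 0.147 ]), array([0.4125, 0.2337, 0.147 ])]
0.054571984696722656 -162.95730427711737 [0.43857961 0.24168367 0.147     ]
S 0.05683792308565043 17.133386579470084 [0.43812837 0.24825271 0.144     ]
feet 0.16394391246957427 -161.27429265687746 [0.43883988 0.24321656 0.045     ]
tri [0.46623119 0.25188815 0.14698086] [0.41353521 0.23489759 0.14848248]
apricot [0.43887426 0.23812983 0.032     ] [0.4389935  0.24249655 0.032     ]
yog [ 0.39485988 -0.05306287  0.069     ] spoonbowl [0.55868594 0.17221817 0.01      ] sugar [ 0.45380089 -0.25018852  0.12      ]
```

Top view: the dish is at about (174,213). The guest's place is at about (240,145), and its mat is turned about 14°.

Apricot candidates in the top view:
- **(175,213):** small orange ball in the dish.
- **(149,270):** bigger orange ball.
- **(115,251):** grey ball.
- **(223,228):** black ball.

The grey and black ones are excluded. Of the two orange ones, the smaller is the one lying in the dish, and the crop confirms this. So I'll pick up the dish with that ball in it. The bar direction is about 17.5° and its centre is about (0.440, 0.242).

```bash
cat >> m.py <<'E'
def togo(p,yaw=None):
    s=readout.get_state(); R=np.array(s['tcp_rot']); d=R.T@(np.array(p)-s['tool_pos'])*1000
    print('t',round(s['time'],2),'pos',s['tool_pos'].round(4),'shift mm',d.round(1),'yaw x',np.degrees(np.arctan2(R[1,0],R[0,0])).round(2),'z',R[:,2].round(4),'q',np.round(s['q'],2),'F',s['ft_force'].round(2),'op',round(s['opening'],3))
    if yaw is not None:
        y=np.radians(yaw); G=np.c_[[np.cos(y),np.sin(y),0],[np.sin(y),-np.cos(y),0],[0,0,-1.]]
        print('rotvec',cv2.Rodrigues(R.T@G)[0].ravel().round(4), 'shift in goal axes',(G.T@(np.array(p)-s['tool_pos'])*1000).round(1))
E
python3 - <<'E'
from m import *
togo([.5,-.25,.25],17.5)
a=np.radians(17.5); x=np.array([np.cos(a),np.sin(a)]);y=np.array([np.sin(a),-np.cos(a)])
P=[(.295,-.661),(.5,-.25),(.52,.05),(.44,.242)]
for A,B in zip(P,P[1:]):
    d=(np.array(B)-A)*1000; print(B,d@x,d@y,np.linalg.norm(d))
E
```

```text
t 0.1 pos [ 0.2952 -0.6613  0.1973] shift mm [ 354.7 -292.2  -52.1] yaw x 24.06 z [-9.0e-04  1.8e-03 -1.0e+00] q [ 1.06  0.59  0.05  1.61 -0.03  0.94 -0.03] F [ 0.56  1.17 -0.21] op 1.003
rotvec [-0.0021  0.0002  0.1144] shift in goal axes [ 319.  -330.7  -52.7]
(0.5, -0.25) 319.1020584996428 -330.33297785914533 459.2885803065433
(0.52, 0.05) 109.28607886624648 -280.1009692343826 300.66592756745814
(0.44, 0.242) -18.561842555037735 -207.17011850400144 208.0
```

Emit:
servo_tool([
  [[0,0,-20],[0,0,0.057],1],
  [[0,0,-30],[0,0,0.057],1],
  [[16,-16,0],[0,0,0],1],
  [[30,-31,0],[0,0,0],1],
  [[30,-31,0],[0,0,0],1],
  [[30,-31,0],[0,0,0],1],
  [[30,-31,0],[0,0,0],1],
  [[30,-31,0],[0,0,0],1],
])

```text
time: 0.9
tool_pos: [0.4026, -0.447, 0.248]
tcp_rot: [[0.954, 0.301, -0.001], [0.301, -0.954, 0.001], [-0.0, -0.001, -1.0]]
ft_force: [0.6, -0.6, 0.6]
opening: 0.998
```

Emit:
servo_tool([
  [[30,-32,0],[0,0,0],1],
  [[30,-32,0],[0,0,0],1],
  [[30,-32,0],[0,0,0],1],
  [[30,-32,0],[0,0,0],1],
  [[30,-32,0],[0,0,0],1],
  [[16,-40,0],[0,0,0],1],
  [[16,-40,0],[0,0,0],1],
  [[16,-40,0],[0,0,0],1],
])

```text
time: 1.7
tool_pos: [0.5064, -0.1206, 0.2481]
tcp_rot: [[0.954, 0.301, -0.001], [0.301, -0.954, 0.0], [-0.001, -0.0, -1.0]]
ft_force: [0.0, 0.6, 1.3]
opening: 1.0
```

Emit:
servo_tool([
  [[16,-40,0],[0,0,0],1],
  [[16,-40,0],[0,0,0],1],
  [[16,-40,0],[0,0,0],1],
  [[14,-40,0],[0,0,0],1],
  [[-3,-40,0],[0,0,0],1],
  [[-4,-40,0],[0,0,0],1],
  [[-4,-40,0],[0,0,0],1],
  [[-4,-40,0],[0,0,0],1],
])

```text
time: 2.5
tool_pos: [0.4542, 0.1981, 0.2481]
tcp_rot: [[0.954, 0.301, -0.0], [0.301, -0.954, -0.0], [-0.001, 0.0, -1.0]]
ft_force: [0.6, 0.2, -0.4]
opening: 1.0
```

```bash
python3 - <<'E'
from m import *
togo([.44,.242,.20],17.5)
E
```

```text
t 2.5 pos [0.4542 0.1981 0.2481] shift mm [ -0.3 -46.2  48.1] yaw x 17.51 z [-5.e-04 -4.e-04 -1.e+00] q [-0.33  0.25 -0.21  2.06  0.07  0.85 -1.84] F [ 0.62  0.18 -0.39] op 1.0
rotvec [0.0002 0.0006 0.0002] shift in goal axes [ -0.3 -46.2  48.1]
```

Emit:
servo_tool([
  [[0,-20,0],[0,0,0],1],
  [[0,-15,5],[0,0,0],1],
  [[0,-11,15],[0,0,0],1],
  [[0,0,18],[0,0,0],1],
  [[0,0,10],[0,0,0],1],
  [[0,0,0],[0,0,0],1],
  [[0,0,0],[0,0,0],1],
])

```text
time: 3.2
tool_pos: [0.4417, 0.2404, 0.2005]
tcp_rot: [[0.954, 0.3, -0.0], [0.3, -0.954, -0.0], [-0.0, 0.0, -1.0]]
ft_force: [0.8, -0.4, -0.5]
opening: 1.0
```

```bash
python3 - <<'E'
from m import *
togo([.44,.242,.125],17.5)
S=snap('scene','scene1');T=snap('top','top1')
cv2.imwrite('pics/c1s.png',cv2.resize(S['color'][90:190,235:360,::-1],None,fx=6,fy=6,interpolation=cv2.INTER_CUBIC))
cv2.imwrite('pics/c1t.png',cv2.resize(T['color'][150:270,110:260,::-1],None,fx=5,fy=5,interpolation=cv2.INTER_CUBIC))
E
```

```text
t 3.2 pos [0.4417 0.2404 0.2005] shift mm [-1.1 -2.  75.5] yaw x 17.48 z [-2.e-04 -2.e-04 -1.e+00] q [-0.41  0.32 -0.22  2.09  0.1   0.74 -1.96] F [ 0.82 -0.39 -0.51] op 1.0
rotvec [ 0.0002  0.0002 -0.0003] shift in goal axes [-1.1 -2.  75.5]
```

View pics/c1s.png

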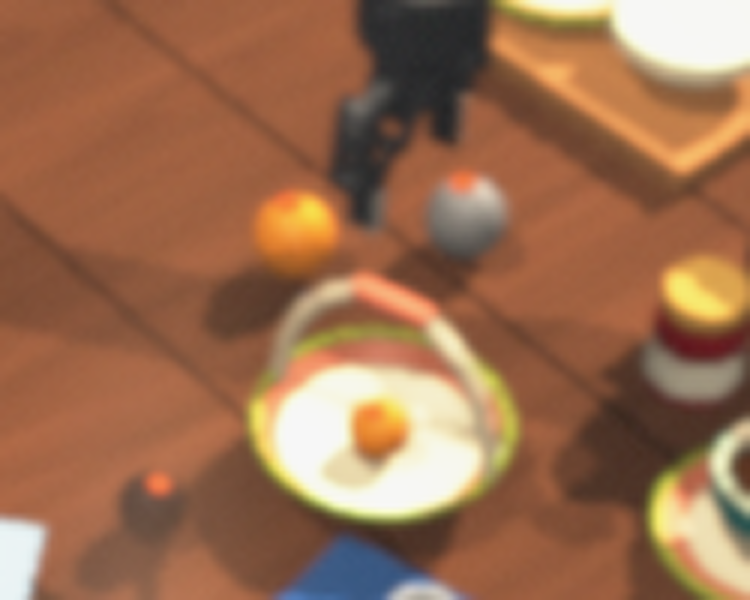

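View pics/c1t.png

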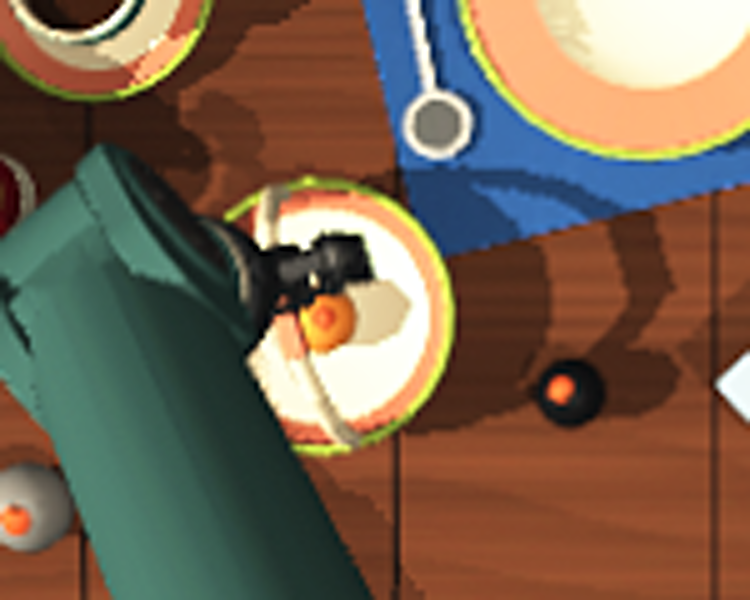

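```bash
python3 - <<'E'
from m import *
T=load('top1');S=load('scene1'); a=np.radians(17.5); y=np.array([np.sin(a),-np.cos(a),0]);x=np.array([np.cos(a),np.sin(a),0])
for n,im,k,o in(('S',S,6,(235,90)),('T',T,5,(110,150))):
    for s in(-1,0,1):
        p=np.array([.4417,.2404,.2135])+s*y*.05
        u=np.array(proj(im,p)); print(n,s,((u+.5-o)*k-.5).round())
    for p in([.44,.242,.144]+x*.028,[.44,.242,.144]-x*.028): 
        u=np.array(proj(im,p)); print('bar',n,((u+.5-o)*k-.5).round())
E
```

```text
S -1 [442. 179.]
S 0 [400. 224.]
S 1 [357. 271.]
bar S [431. 323.]
bar S [354. 287.]
T -1 [175. 332.]
T 0 [262. 304.]
T 1 [350. 276.]
bar T [270. 264.]
bar T [298. 358.]
```

```bash
python3 - <<'E'
from m import *
T=load('top1');S=load('scene1')
f=lambda p,k,o:((p[0]+.5)/k-.5+o[0],(p[1]+.5)/k-.5+o[1])
for pt in((350,258),(365,250),(335,262)):
  for ps in((370,222),(365,205)):
    P=tri((T,S),(f(pt,5,(110,150)),f(ps,6,(235,90)))); print(pt,ps,P.round(4),((P-[.4417,.2404,.2005])*1000).round(1))
cv2.imwrite('pics/c1t2.png',cv2.resize(T['color'][185:225,140:200,::-1],None,fx=13,fy=13,interpolation=cv2.INTER_CUBIC))
cv2.imwrite('pics/c1s2.png',cv2.resize(S['color'][80:145,270:340,::-1],None,fx=9,fy=9,interpolation=cv2.INTER_CUBIC))
E
```

```text
(350, 258) (370, 222) [0.466  0.187  0.2621] [ 24.3 -53.4  61.6]
(350, 258) (365, 205) [0.4648 0.184  0.2762] [ 23.1 -56.4  75.7]
(365, 250) (370, 222) [0.4709 0.1796 0.2694] [ 29.2 -60.8  68.9]
(365, 250) (365, 205) [0.4697 0.1767 0.2834] [ 28.  -63.7  82.9]
(335, 262) (370, 222) [0.4627 0.1937 0.2565] [ 21.  -46.7  56. ]
(335, 262) (365, 205) [0.4616 0.1906 0.2707] [ 19.9 -49.8  70.2]
```

View pics/c1t2.png

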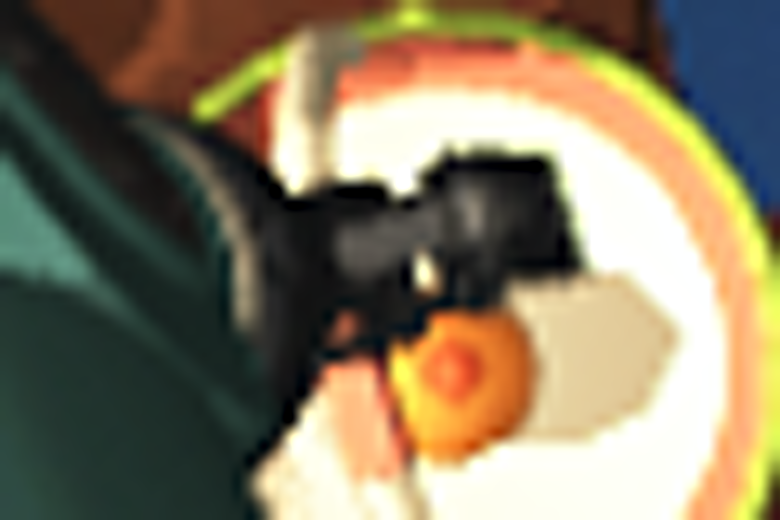

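View pics/c1s2.png

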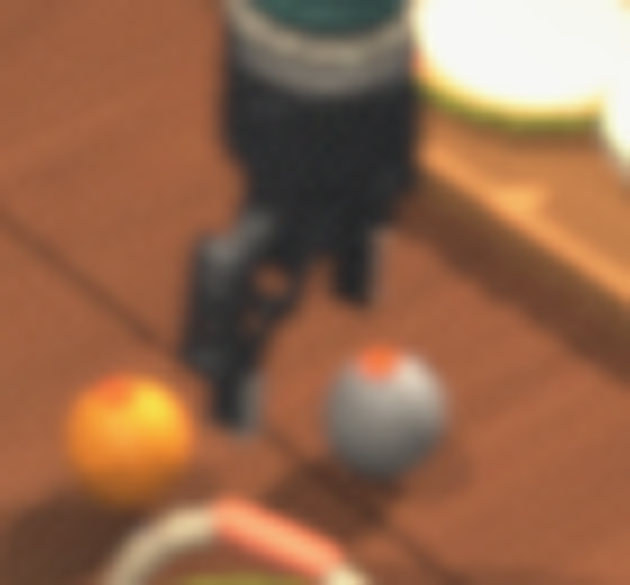

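```bash
python3 - <<'E'
from m import *
T=load('top1');S=load('scene1')
print(tri((T,S),((161.4,207.1),(303,119.8))))
print(T['eye'],S['eye'],T['rotation'][:,2],S['rotation'][:,2])
for P in ([.4417,.2404,.2135],[.4417,.2404,.2535],[.447,.245,.24]): print(proj(T,P),proj(S,P))
s=readout.get_state();print(s['tool_pos'],s['q'],s['opening'])
# check camera consistency with start pose gripper
T0=load('top0');S0=load('scene0')
print('start',proj(T0,[.2952,-.6613,.21]),proj(S0,[.2952,-.6613,.21]),proj(S0,[.2952,-.6613,.25]))
cv2.imwrite('pics/c0s.png',cv2.resize(S0['color'][160:240,0:80,::-1],None,fx=7,fy=7,interpolation=cv2.INTER_CUBIC))
E
```

```text
[0.45016891 0.23476496 0.25638343]
[ 0.40751864 -0.01217167  1.44716954] [ 1.36692337 -0.69787715  1.40320705] [ 6.52599002e-02 -4.26190509e-04 -9.97868210e-01] [-0.50432526  0.4055375  -0.7623617 ]
(np.float64(162.02543126928356), np.float64(210.43139184877015)) (np.float64(301.2645020291658), np.float64(126.95450705092583))
(np.float64(158.94063562048433), np.float64(210.00037983421777)) (np.float64(302.05988994486734), np.float64(118.58627269794013))
(np.float64(158.3093933827767), np.float64(208.1375310556038)) (np.float64(303.73367399907386), np.float64(121.69117632072067))
[0.44213868 0.24078628 0.20108592] [-0.41290912  0.31790075 -0.21965167  2.0920645   0.10148592  0.73998775
 -1.96260084] 1.0008992009651232
start (np.float64(485.90627036516446), np.float64(261.22561677757153)) (np.float64(46.882103296555755), np.float64(226.92110017380026)) (np.float64(42.44879385975827), np.float64(219.0025212074229))
```

View pics/c0s.png

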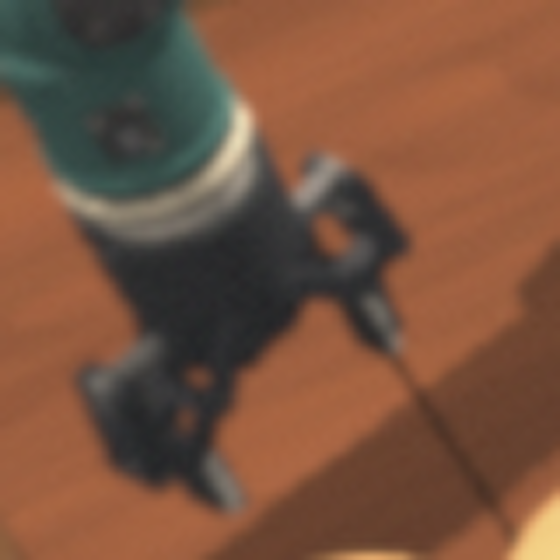

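Emit:
servo_tool([
  [[-1,-1,8],[0,0,0],1],
  [[0,0,12],[0,0,0],1],
  [[0,0,12],[0,0,0],1],
  [[0,0,8],[0,0,0],1],
  [[0,0,0],[0,0,0],1],
])

```text
time: 3.8
tool_pos: [0.439, 0.2407, 0.1587]
tcp_rot: [[0.954, 0.301, -0.003], [0.301, -0.954, -0.002], [-0.004, 0.001, -1.0]]
ft_force: [-0.1, 0.6, 0.4]
opening: 1.004
```

```bash
python3 - <<'E'
from m import *
togo([.44,.242,.125],17.5)
S=snap('scene','scene2');T=snap('top','top2')
cv2.imwrite('pics/c2s.png',cv2.resize(S['color'][95:160,270:340,::-1],None,fx=9,fy=9,interpolation=cv2.INTER_CUBIC))
cv2.imwrite('pics/c2t.png',cv2.resize(T['color'][180:245,135:205,::-1],None,fx=9,fy=9,interpolation=cv2.INTER_CUBIC))
E
```

```text
t 3.8 pos [0.439  0.2407 0.1587] shift mm [ 1.4 -1.  33.6] yaw x 17.53 z [-0.0031 -0.0019 -1.    ] q [-0.43  0.38 -0.21  2.13  0.13  0.65 -1.99] F [-0.12  0.63  0.41] op 1.004
rotvec [0.0009 0.0036 0.0005] shift in goal axes [ 1.3 -1.  33.7]
```

View pics/c2s.png

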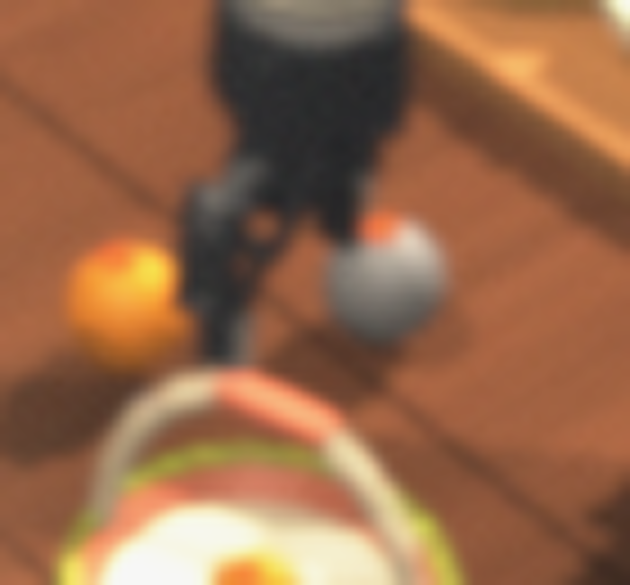

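View pics/c2t.png

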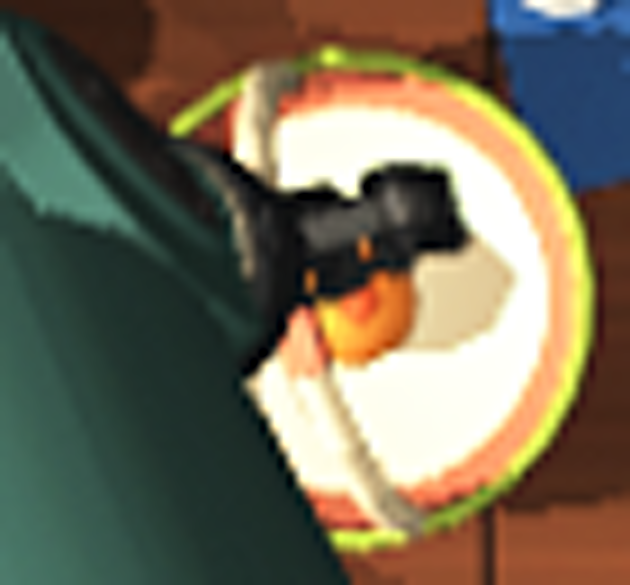

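```bash
python3 - <<'E'
from m import *
T=load('top2');S=load('scene2'); a=np.radians(17.5); y=np.array([np.sin(a),-np.cos(a),0])
for z in(.16,.18,.2,.22,.24):
    print(z,[np.round(proj(S,np.array([.439,.2407,z])+s*y),1).tolist() for s in(-.048,0,.048)],np.round(proj(T,np.array([.439,.2407,z])+.048*y),1))
S1=load('scene1')
E
```

```text
0.16 [[306.4, 130.0], [299.8, 137.3], [293.1, 144.8]] [181.9 206.8]
0.18 [[306.8, 126.0], [300.2, 133.3], [293.4, 140.8]] [180.8 206.5]
0.2 [[307.2, 122.0], [300.6, 129.3], [293.7, 136.8]] [179.6 206.3]
0.22 [[307.7, 117.9], [301.0, 125.2], [294.1, 132.7]] [178.3 206. ]
0.24 [[308.1, 113.7], [301.3, 121.0], [294.4, 128.5]] [177.1 205.7]
```

Emit:
servo_tool([
  [[0,-1,8],[0,0.003,0],1],
  [[0,0,12],[0,0,0],1],
  [[0,0,9],[0,0,0],1],
  [[0,0,4],[0,0,0],1],
  [[0,0,0],[0,0,0],1],
])

```text
time: 4.4
tool_pos: [0.4394, 0.242, 0.1264]
tcp_rot: [[0.954, 0.301, 0.001], [0.301, -0.954, -0.0], [0.001, 0.0, -1.0]]
ft_force: [-1.1, -0.4, 0.9]
opening: 0.999
```

```bash
python3 - <<'E'
from m import *
togo([.44,.242,.125],17.5)
S=snap('scene','scene3');T=snap('top','top3')
cv2.imwrite('pics/c3s.png',cv2.resize(S['color'][95:160,270:340,::-1],None,fx=9,fy=9,interpolation=cv2.INTER_CUBIC))
cv2.imwrite('pics/c3t.png',cv2.resize(T['color'][180:245,135:205,::-1],None,fx=9,fy=9,interpolation=cv2.INTER_CUBIC))
E
```

```text
t 4.4 pos [0.4394 0.242  0.1264] shift mm [0.6 0.2 1.4] yaw x 17.53 z [ 1.2e-03 -1.0e-04 -1.0e+00] q [-0.45  0.43 -0.19  2.16  0.15  0.56 -2.01] F [-1.12 -0.42  0.95] op 0.999
rotvec [ 0.0005 -0.0011  0.0005] shift in goal axes [0.6 0.2 1.4]
```

View pics/c3s.png

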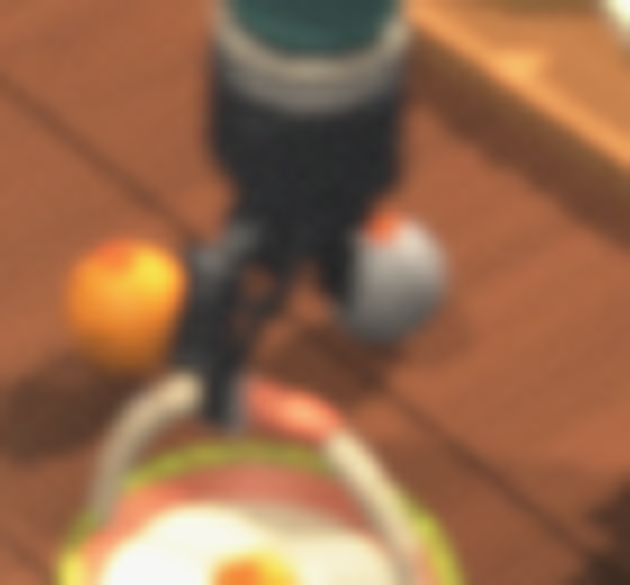

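View pics/c3t.png

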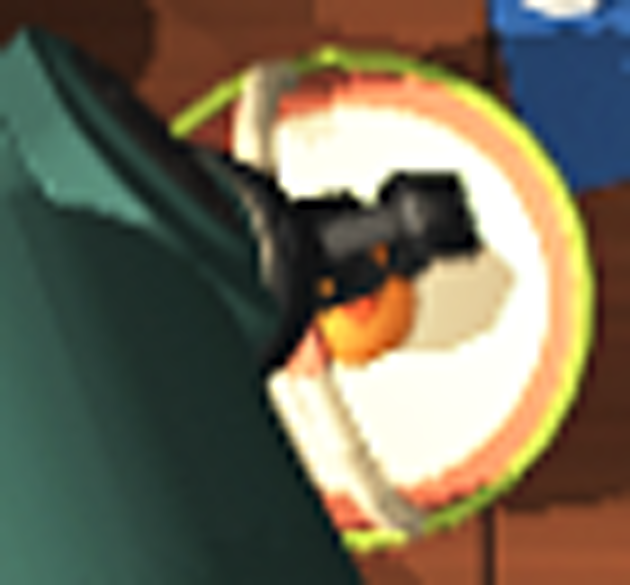

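Emit:
servo_tool([
  [[0,0,0],[0,0,0],0.5],
  [[0,0,0],[0,0,0],0.5],
  [[0,0,0],[0,0,0],0.5],
  [[0,0,0],[0,0,0],0.5],
  [[0,0,0],[0,0,0],0.5],
])

```text
time: 5.0
tool_pos: [0.44, 0.2425, 0.1275]
tcp_rot: [[0.954, 0.301, 0.003], [0.301, -0.954, 0.001], [0.003, -0.0, -1.0]]
ft_force: [0.5, 0.6, -0.5]
opening: 0.503
```

```bash
python3 - <<'E'
from m import *
togo([.44,.242,.125],17.5)
S=snap('scene','scene4');T=snap('top','top4')
cv2.imwrite('pics/c4s.png',cv2.resize(S['color'][95:160,270:340,::-1],None,fx=9,fy=9,interpolation=cv2.INTER_CUBIC))
cv2.imwrite('pics/c4t.png',cv2.resize(T['color'][180:245,135:205,::-1],None,fx=9,fy=9,interpolation=cv2.INTER_CUBIC))
E
```

```text
t 5.0 pos [0.44   0.2425 0.1275] shift mm [-0.1  0.4  2.5] yaw x 17.52 z [ 0.003  0.001 -1.   ] q [-0.44  0.43 -0.19  2.16  0.15  0.57 -2.01] F [ 0.51  0.65 -0.53] op 0.503
rotvec [-0.0001 -0.0032  0.0004] shift in goal axes [-0.1  0.4  2.5]
```

View pics/c4s.png

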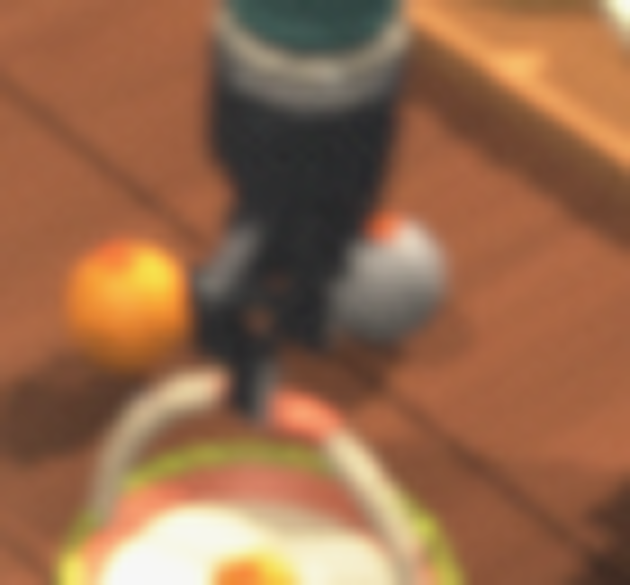

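View pics/c4t.png

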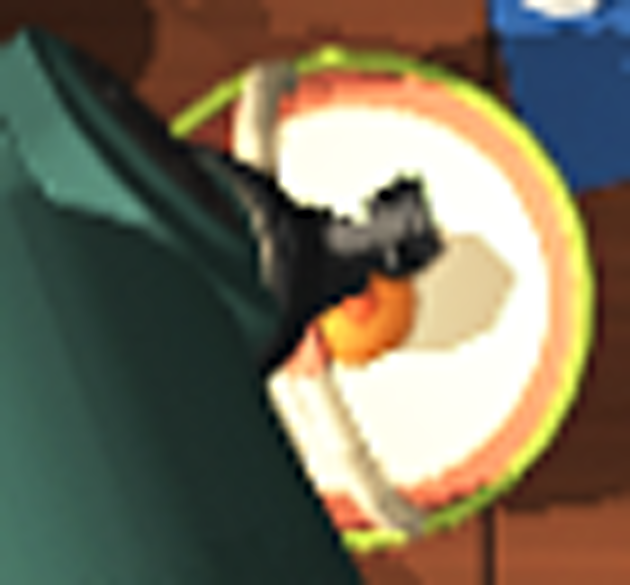

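Emit:
servo_tool([
  [[0,0,0],[0,0,0],0.22],
  [[0,0,0],[0,0,0],0.22],
  [[0,0,0],[0,0,0],0.22],
  [[0,0,0],[0,0,0],0.22],
])

```text
time: 5.5
tool_pos: [0.44, 0.2424, 0.1274]
tcp_rot: [[0.954, 0.301, 0.003], [0.301, -0.954, 0.001], [0.003, 0.0, -1.0]]
ft_force: [0.8, 0.8, 0.5]
opening: 0.218
```

```bash
python3 - <<'E'
from m import *
togo([.44,.242,.125],17.5)
S=snap('scene','scene5')
cv2.imwrite('pics/c5s.png',cv2.resize(S['color'][95:160,270:340,::-1],None,fx=9,fy=9,interpolation=cv2.INTER_CUBIC))
E
```

```text
t 5.5 pos [0.44   0.2424 0.1274] shift mm [-0.1  0.4  2.4] yaw x 17.52 z [ 2.8e-03  9.0e-04 -1.0e+00] q [-0.44  0.43 -0.19  2.16  0.15  0.57 -2.01] F [0.79 0.75 0.45] op 0.218
rotvec [ 0.     -0.003   0.0004] shift in goal axes [-0.1  0.4  2.4]
```

View pics/c5s.png

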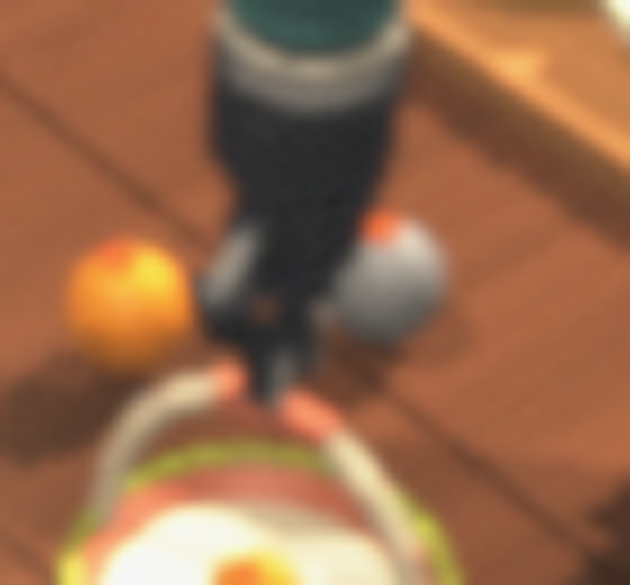

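```bash
python3 - <<'E'
from m import *
S=load('scene5'); a=np.radians(17.5); y=np.array([np.sin(a),-np.cos(a),0]); x=np.array([np.cos(a),np.sin(a),0])
c=lambda p: ((np.array(proj(S,p))+.5-[270,95])*9-.5).round().tolist()
for z in (.13,.144,.16,.175): print(z,[c(np.array([.44,.242,z])+s*y) for s in(-.012,.009,.02)])
print('bar ends top',c(np.array([.44,.242,.151])-x*.028),c(np.array([.44,.242,.151])+x*.028),'bottom front',c(np.array([.44,.242,.137])-x*.028+.007*y),c(np.array([.44,.242,.137])+x*.028+.007*y))
E
```

```text
0.13 [[286.0, 420.0], [260.0, 449.0], [247.0, 465.0]]
0.144 [[288.0, 396.0], [263.0, 425.0], [249.0, 440.0]]
0.16 [[291.0, 368.0], [265.0, 397.0], [251.0, 412.0]]
0.175 [[294.0, 341.0], [268.0, 370.0], [254.0, 386.0]]
bar ends top [217.0, 374.0] [333.0, 427.0] bottom front [206.0, 408.0] [322.0, 461.0]
```

Emit:
servo_tool([
  [[0,0,-5],[0,0,0],0.22],
  [[0,0,-5],[0,0,0],0.22],
  [[0,0,0],[0,0,0],0.1],
  [[0,0,0],[0,0,0],0.1],
  [[0,0,0],[0,0,0],0.1],
  [[0,0,0],[0,0,0],0.1],
])

```text
time: 6.15
tool_pos: [0.4398, 0.2423, 0.1373]
tcp_rot: [[0.954, 0.301, 0.003], [0.301, -0.954, 0.001], [0.003, 0.0, -1.0]]
ft_force: [0.3, -0.2, 0.4]
opening: 0.1
```

```bash
python3 - <<'E'
from m import *
togo([.44,.242,.125],17.5)
S=snap('scene','scene6');T=snap('top','top6')
cv2.imwrite('pics/c6s.png',cv2.resize(S['color'][95:160,270:340,::-1],None,fx=9,fy=9,interpolation=cv2.INTER_CUBIC))
cv2.imwrite('pics/c6t.png',cv2.resize(T['color'][180:245,135:205,::-1],None,fx=9,fy=9,interpolation=cv2.INTER_CUBIC))
E
```

```text
t 6.15 pos [0.4398 0.2423 0.1373] shift mm [ 0.1  0.4 12.3] yaw x 17.52 z [ 2.6e-03  7.0e-04 -1.0e+00] q [-0.44  0.41 -0.2   2.15  0.14  0.59 -2.01] F [ 0.33 -0.2   0.43] op 0.1
rotvec [ 0.0001 -0.0027  0.0003] shift in goal axes [ 0.1  0.4 12.3]
```

View pics/c6s.png

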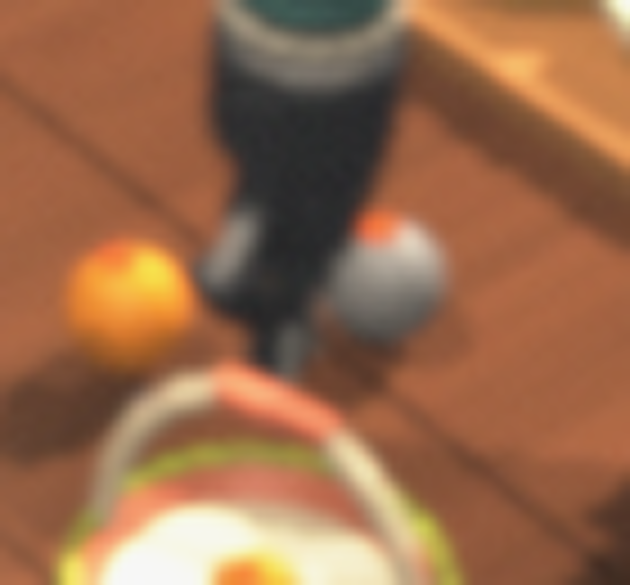

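View pics/c6t.png

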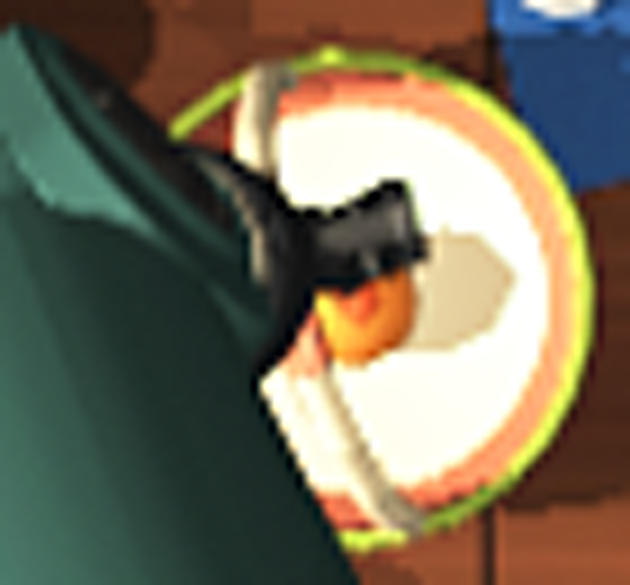

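The gripper closed past the bar's width without force. The fingertips are therefore really about 26 mm higher than the reading suggests, as the scene view showed (tips at about crop (280,378), above the bar). I'll open, go down about 37 mm more and look again.

Emit:
servo_tool([
  [[0,0,0],[0,-0.002,0],0.7],
  [[0,0,0],[0,0,0],0.7],
  [[0,0,0],[0,0,0],0.7],
  [[0,0,0],[0,0,0],0.7],
  [[0,0,8],[0,0,0],0.7],
  [[0,0,8],[0,0,0],0.7],
  [[0,0,6],[0,0,0],0.7],
  [[0,0,0],[0,0,0],0.7],
])

```text
time: 7.05
tool_pos: [0.439, 0.2419, 0.1141]
tcp_rot: [[0.954, 0.301, -0.001], [0.301, -0.954, -0.001], [-0.002, 0.001, -1.0]]
ft_force: [0.3, 0.4, -0.4]
opening: 0.7
```

```bash
python3 - <<'E'
from m import *
togo([.44,.242,.1],17.5)
S=snap('scene','scene7')
cv2.imwrite('pics/c7s.png',cv2.resize(S['color'][95:160,270:340,::-1],None,fx=9,fy=9,interpolation=cv2.INTER_CUBIC))
E
```

```text
t 7.05 pos [0.439  0.2419 0.1141] shift mm [ 1.   0.2 14.1] yaw x 17.53 z [-0.0013 -0.0011 -1.    ] q [-0.45  0.45 -0.19  2.17  0.16  0.54 -2.02] F [ 0.26  0.36 -0.43] op 0.7
rotvec [0.0007 0.0016 0.0006] shift in goal axes [ 1.   0.2 14.1]
```

View pics/c7s.png

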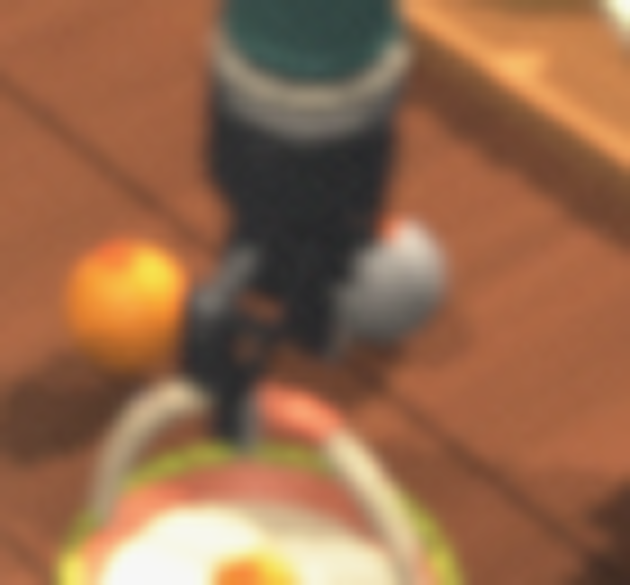

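Emit:
servo_tool([
  [[1,0,6],[0,0.001,0],0.7],
  [[0,0,6],[0,0,0],0.7],
  [[0,0,3],[0,0,0],0.5],
  [[0,0,0],[0,0,0],0.4],
  [[0,0,0],[0,0,0],0.3],
  [[0,0,0],[0,0,0],0.25],
  [[0,0,0],[0,0,0],0.25],
])

```text
time: 7.8
tool_pos: [0.4411, 0.2428, 0.1006]
tcp_rot: [[0.954, 0.301, 0.002], [0.301, -0.954, 0.001], [0.003, -0.0, -1.0]]
ft_force: [-0.5, 0.2, 0.9]
opening: 0.248
```

```bash
python3 - <<'E'
from m import *
togo([.44,.242,.1],17.5)
S=snap('scene','scene8')
cv2.imwrite('pics/c8s.png',cv2.resize(S['color'][95:160,270:340,::-1],None,fx=9,fy=9,interpolation=cv2.INTER_CUBIC))
E
```

```text
t 7.8 pos [0.4411 0.2428 0.1006] shift mm [-1.3  0.5  0.6] yaw x 17.52 z [ 2.4e-03  9.0e-04 -1.0e+00] q [-0.46  0.47 -0.18  2.18  0.17  0.5  -2.03] F [-0.45  0.16  0.86] op 0.248
rotvec [-0.0002 -0.0025  0.0004] shift in goal axes [-1.3  0.5  0.6]
```

View pics/c8s.png

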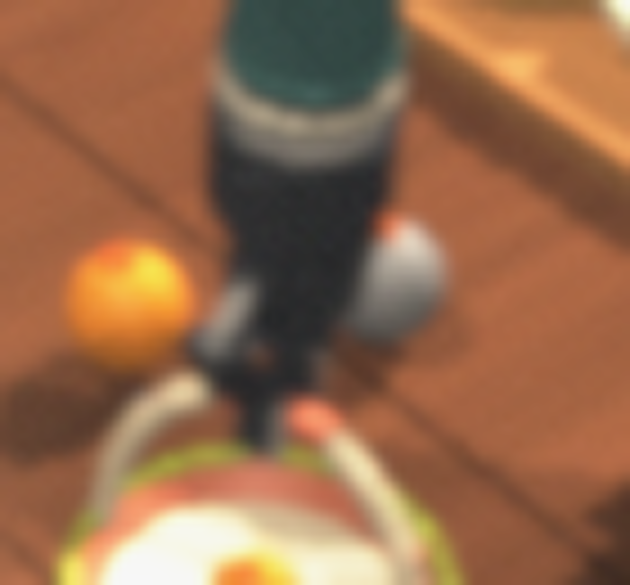

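Emit:
servo_tool([
  [[0,0,4],[0,0,0],0.24],
  [[0,0,0],[0,-0.002,0],0.22],
  [[0,0,0],[0,0,0],0.2],
  [[0,0,0],[0,0,0],0.19],
  [[0,0,0],[0,0,0],0.18],
  [[0,0,0],[0,0,0],0.17],
  [[0,0,0],[0,0,0],0.16],
  [[0,0,0],[0,0,0],0.15],
])

```text
time: 8.65
tool_pos: [0.4408, 0.2431, 0.0965]
tcp_rot: [[0.953, 0.302, 0.0], [0.302, -0.953, 0.0], [0.0, -0.0, -1.0]]
ft_force: [-0.7, 1.5, 0.3]
opening: 0.16
```

```bash
python3 - <<'E'
from m import *
togo([.44,.242,.1],17.5)
S=snap('scene','scene9')
cv2.imwrite('pics/c9s.png',cv2.resize(S['color'][105:190,260:345,::-1],None,fx=7,fy=7,interpolation=cv2.INTER_CUBIC))
E
```

```text
t 8.65 pos [0.4408 0.2431 0.0965] shift mm [-1.1  0.8 -3.5] yaw x 17.55 z [ 0.e+00  4.e-04 -1.e+00] q [-0.46  0.48 -0.18  2.18  0.17  0.5  -2.03] F [-0.67  1.52  0.28] op 0.16
rotvec [-0.0004 -0.0002  0.0009] shift in goal axes [-1.1  0.8 -3.5]
```

View pics/c9s.png

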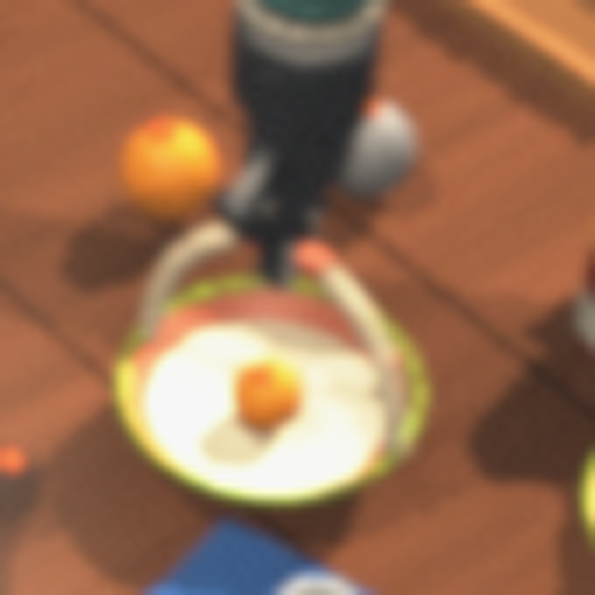

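The view shows the fingers on the bar (crop (280,250)) and the apricot still central at (268,392). Opening 0.160 matches the 14 mm bar. I'll clamp now and lift gently.

Emit:
servo_tool([
  [[0,0,0],[0,0,0],0.1],
  [[0,0,0],[0,0,0],0.0],
  [[0,0,0],[0,0,0],0.0],
  [[0,0,0],[0,0,0],0.0],
  [[0,0,-0.5],[0,0,0],0.0],
  [[0,0,-1],[0,0,0],0.0],
  [[0,0,-1.5],[0,0,0],0.0],
  [[0,0,-2],[0,0,0],0.0],
])

```text
time: 9.5
tool_pos: [0.4403, 0.2414, 0.1008]
tcp_rot: [[0.954, 0.3, -0.002], [0.3, -0.954, -0.002], [-0.002, 0.001, -1.0]]
ft_force: [0.0, 0.5, -5.9]
opening: 0.148
```

Emit:
servo_tool([
  [[0,0,-2],[0,0,0],0],
  [[0,0,-2],[0,0,0],0],
  [[0,0,-1],[0,0,0],0],
  [[0,0,0],[0,0,0],0],
  [[0,0,0],[0,0,0],0],
])

```text
time: 10.0
tool_pos: [0.4409, 0.2427, 0.1064]
tcp_rot: [[0.954, 0.301, 0.0], [0.301, -0.954, -0.0], [0.0, 0.0, -1.0]]
ft_force: [-0.2, 0.3, -5.5]
opening: 0.15
```

```bash
python3 - <<'E'
from m import *
togo([.44,.242,.1],17.5); print(readout.get_state()['wrist_torque'])
S=snap('scene','scene10');T=snap('top','top10')
cv2.imwrite('pics/c10s.png',cv2.resize(S['color'][105:190,260:345,::-1],None,fx=7,fy=7,interpolation=cv2.INTER_CUBIC))
E
```

```text
t 10.0 pos [0.4409 0.2427 0.1064] shift mm [-1.1  0.4  6.4] yaw x 17.52 z [ 0. -0. -1.] q [-0.45  0.46 -0.18  2.17  0.16  0.52 -2.03] F [-0.17  0.31 -5.52] op 0.15
rotvec [ 0.     -0.      0.0004] shift in goal axes [-1.1  0.4  6.4]
[0.02498702 0.03384233 0.04049688]
```

View pics/c10s.png

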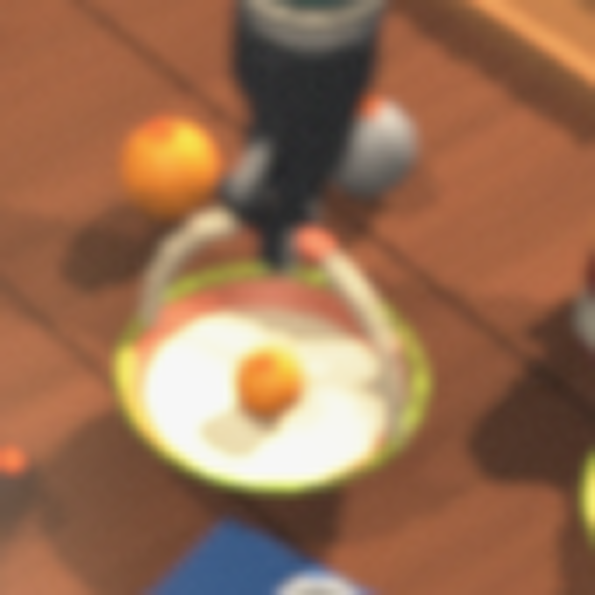

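Emit:
servo_tool([
  [[0,0,-1],[0,0,0],0],
  [[0,0,-2],[0,0,0],0],
  [[0,0,-3],[0,0,0],0],
  [[0,0,-4],[0,0,0],0],
  [[0,0,-5],[0,0,-0.01],0],
  [[0,0,-5],[0,0,-0.02],0],
  [[0,0,-5],[0,0,-0.03],0],
  [[0,0,-5],[0,0,-0.03],0],
])

```text
time: 10.9
tool_pos: [0.441, 0.2427, 0.1369]
tcp_rot: [[0.922, 0.388, 0.0], [0.388, -0.922, 0.0], [0.0, 0.0, -1.0]]
ft_force: [0.1, 1.0, -4.5]
opening: 0.146
```

Emit:
servo_tool([
  [[0,0,-5],[0,0,-0.04],0],
  [[0,0,-5],[0,0,-0.04],0],
  [[0,0,-5],[0,0,-0.04],0],
  [[0,0,-5],[0,0,-0.04],0],
  [[0,0,-5],[0,0,-0.04],0],
  [[0,0,-5],[0,0,-0.04],0],
  [[0,0,-5],[0,0,-0.04],0],
  [[0,0,-5],[0,0,-0.04],0],
])

```text
time: 11.7
tool_pos: [0.4408, 0.2424, 0.1768]
tcp_rot: [[0.753, 0.658, -0.0], [0.658, -0.753, -0.0], [-0.0, 0.0, -1.0]]
ft_force: [0.5, -0.4, -5.4]
opening: 0.149
```

```bash
python3 - <<'E'
from m import *
togo([.441,.242,.2215],103.6)
S=snap('scene','scene11');T=snap('top','top11')
cv2.imwrite('pics/c11s.png',cv2.resize(S['color'][75:175,250:350,::-1],None,fx=6,fy=6,interpolation=cv2.INTER_CUBIC))
E
```

```text
t 11.7 pos [0.4408 0.2424 0.1768] shift mm [ -0.1   0.5 -44.7] yaw x 41.18 z [-1.e-04 -3.e-04 -1.e+00] q [-0.33  0.36 -0.33  2.11  0.18  0.7  -1.64] F [ 0.53 -0.36 -5.41] op 0.149
rotvec [-0.0000e+00  3.0000e-04 -1.0895e+00] shift in goal axes [ -0.5   0.1 -44.7]
```

View pics/c11s.png

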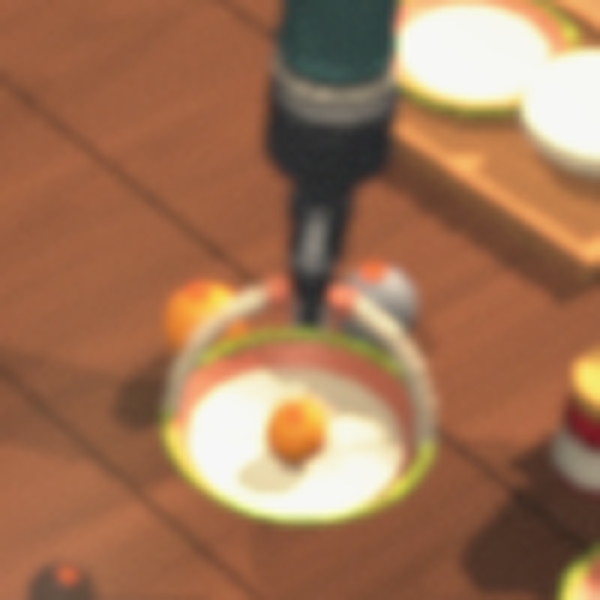

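Dish held level (rim about (300,430) in the crop) with the apricot central at (297,430). I'll continue lifting and turning.

Emit:
servo_tool([
  [[0,0,-5],[0,0,-0.05],0],
  [[0,0,-5],[0,0,-0.05],0],
  [[0,0,-5],[0,0,-0.05],0],
  [[0,0,-5],[0,0,-0.05],0],
  [[0,0,-5],[0,0,-0.05],0],
  [[0,0,-5],[0,0,-0.05],0],
  [[0,0,-5],[0,0,-0.05],0],
  [[0,0,-4],[0,0,-0.05],0],
])

```text
time: 12.6
tool_pos: [0.4406, 0.2424, 0.2154]
tcp_rot: [[0.438, 0.899, -0.0], [0.899, -0.438, -0.0], [-0.001, -0.0, -1.0]]
ft_force: [0.1, 1.2, -5.8]
opening: 0.153
```

Emit:
servo_tool([
  [[0,0,-3],[0,0,-0.05],0],
  [[0,0,-2],[0,0,-0.05],0],
  [[0,0,-1],[0,0,-0.05],0],
  [[0,0,0],[0,0,-0.05],0],
  [[0,0,0],[0,0,-0.05],0],
  [[0,0,0],[0,0,-0.05],0],
  [[0,0,0],[0,0,-0.05],0],
  [[0,0,0],[0,0,-0.05],0],
])

```text
time: 13.4
tool_pos: [0.4406, 0.2422, 0.2211]
tcp_rot: [[0.053, 0.999, -0.001], [0.999, -0.053, -0.001], [-0.001, -0.001, -1.0]]
ft_force: [1.4, 0.1, -5.1]
opening: 0.148
```

Emit:
servo_tool([
  [[0,0,0],[0,0,-0.05],0],
  [[0,0,0],[0,0,-0.05],0],
  [[0,0,0],[0,0,-0.04],0],
  [[0,0,0],[0,0,-0.03],0],
  [[0,0,0],[0,0,-0.02],0],
  [[0,0,0],[0,0,-0.01],0],
  [[0,0,0],[0,0,0],0],
])

```text
time: 14.1
tool_pos: [0.4409, 0.2427, 0.2214]
tcp_rot: [[-0.144, 0.99, -0.0], [0.99, 0.144, -0.0], [-0.0, -0.0, -1.0]]
ft_force: [-0.2, 0.1, -5.4]
opening: 0.147
```

```bash
python3 - <<'E'
from m import *
togo([.653,.040,.2215],103.6)
S=snap('scene','scene12');T=snap('top','top12')
cv2.imwrite('pics/c12s.png',cv2.resize(S['color'][65:165,250:350,::-1],None,fx=6,fy=6,interpolation=cv2.INTER_CUBIC))
cv2.imwrite('pics/c12t.png',cv2.resize(T['color'][120:270,100:300,::-1],None,fx=4,fy=4,interpolation=cv2.INTER_CUBIC))
E
```

```text
t 14.1 pos [0.4409 0.2427 0.2214] shift mm [-2.312e+02  1.806e+02 -2.000e-01] yaw x 98.31 z [-1.e-04 -1.e-04 -1.e+00] q [-0.12  0.33 -0.59  2.06  0.25  0.82 -0.71] F [-0.18  0.12 -5.42] op 0.147
rotvec [-0.0001  0.     -0.0924] shift in goal axes [-2.468e+02  1.585e+02 -1.000e-01]
```

View pics/c12s.png

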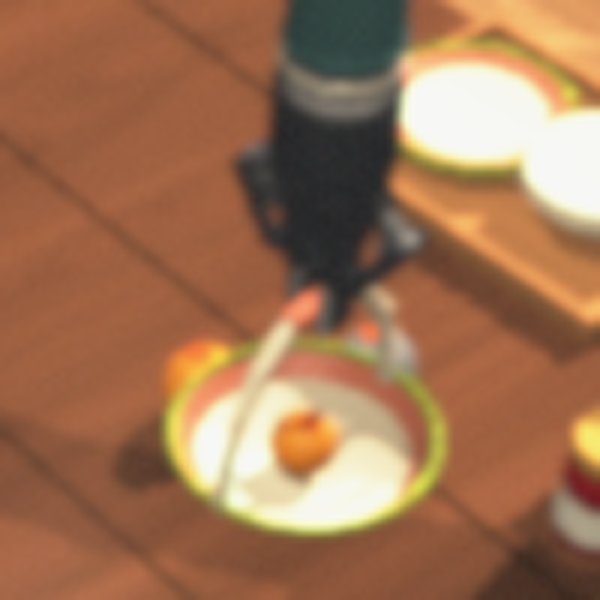

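View pics/c12t.png

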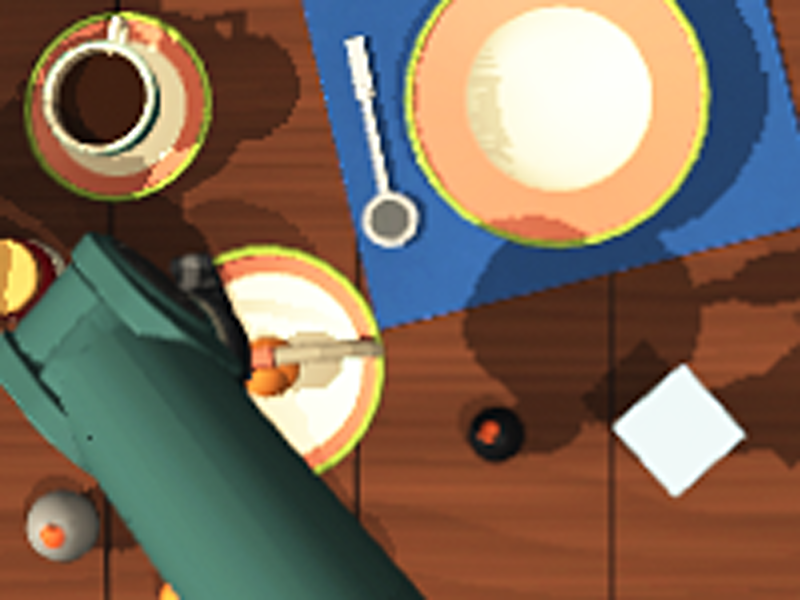

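Emit:
servo_tool([
  [[0,0,0],[0,0,-0.02],0],
  [[0,0,0],[0,0,-0.03],0],
  [[0,0,0],[0,0,-0.03],0],
  [[0,0,0],[0,0,-0.012],0],
  [[-0.4,0.3,0],[0,0,0],0],
  [[-0.9,0.6,0],[0,0,0],0],
  [[-1.4,0.9,0],[0,0,0],0],
  [[-1.9,1.2,0],[0,0,0],0],
])

```text
time: 15.0
tool_pos: [0.445, 0.2389, 0.2214]
tcp_rot: [[-0.235, 0.972, -0.0], [0.972, 0.235, -0.0], [-0.0, -0.0, -1.0]]
ft_force: [1.1, 0.1, -5.4]
opening: 0.148
```

Emit:
servo_tool([
  [[-2.4,1.5,0],[0,0,0],0],
  [[-2.9,1.9,0],[0,0,0],0],
  [[-3.4,2.2,0],[0,0,0],0],
  [[-3.8,2.4,0],[0,0,0],0],
  [[-4.2,2.7,0],[0,0,0],0],
  [[-4.2,2.7,0],[0,0,0],0],
  [[-4.2,2.7,0],[0,0,0],0],
  [[-4.2,2.7,0],[0,0,0],0],
])

```text
time: 15.8
tool_pos: [0.4704, 0.2145, 0.2214]
tcp_rot: [[-0.235, 0.972, -0.0], [0.972, 0.235, -0.0], [-0.0, -0.0, -1.0]]
ft_force: [0.3, 0.2, -6.3]
opening: 0.15
```

Emit:
servo_tool([
  [[-4.2,2.7,0],[0,0,0],0],
  [[-4.2,2.7,0],[0,0,0],0],
  [[-4.2,2.7,0],[0,0,0],0],
  [[-4.2,2.7,0],[0,0,0],0],
  [[-4.2,2.7,0],[0,0,0],0],
  [[-4.2,2.7,0],[0,0,0],0],
  [[-4.2,2.7,0],[0,0,0],0],
  [[-4.2,2.7,0],[0,0,0],0],
])

```text
time: 16.6
tool_pos: [0.4993, 0.187, 0.2214]
tcp_rot: [[-0.235, 0.972, -0.0], [0.972, 0.235, -0.0], [0.0, -0.0, -1.0]]
ft_force: [0.3, 0.0, -5.2]
opening: 0.149
```

```bash
python3 - <<'E'
from m import *
togo([.653,.040,.2215],103.6)
S=snap('scene','scene13')
cv2.imwrite('pics/c13s.png',cv2.resize(S['color'][85:185,250:350,::-1],None,fx=6,fy=6,interpolation=cv2.INTER_CUBIC))
E
```

```text
t 16.6 pos [0.4993 0.187  0.2214] shift mm [-1.790e+02  1.149e+02 -1.000e-01] yaw x 103.58 z [-1.e-04 -0.e+00 -1.e+00] q [ 0.01  0.37 -0.58  2.    0.27  0.85 -0.49] F [ 0.34  0.02 -5.16] op 0.149
rotvec [-0.0001 -0.     -0.0004] shift in goal axes [-1.790e+02  1.149e+02 -1.000e-01]
```

View pics/c13s.png

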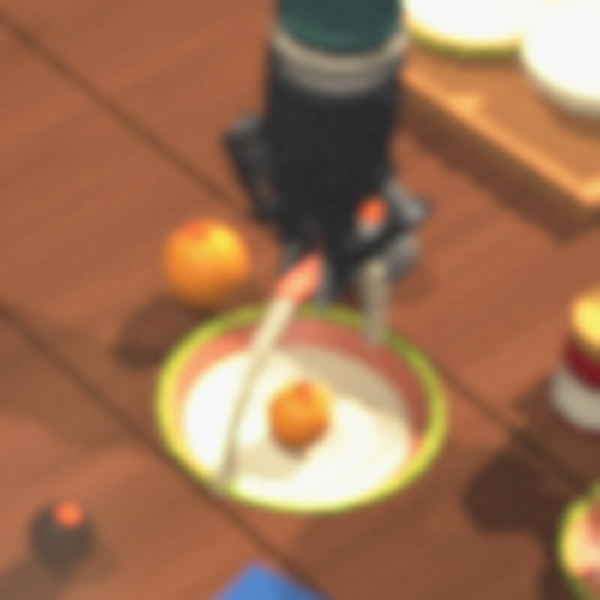

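Emit:
servo_tool([
  [[-4.2,2.7,0],[0,0,0],0],
  [[-4.2,2.7,0],[0,0,0],0],
  [[-4.2,2.7,0],[0,0,0],0],
  [[-4.2,2.7,0],[0,0,0],0],
  [[-4.2,2.7,0],[0,0,0],0],
  [[-4.2,2.7,0],[0,0,0],0],
  [[-4.2,2.7,0],[0,0,0],0],
  [[-4.2,2.7,0],[0,0,0],0],
])

```text
time: 17.45
tool_pos: [0.5281, 0.1594, 0.2213]
tcp_rot: [[-0.235, 0.972, -0.0], [0.972, 0.235, -0.0], [-0.0, -0.0, -1.0]]
ft_force: [0.2, -0.5, -6.0]
opening: 0.149
```

Emit:
servo_tool([
  [[-4.2,2.7,0],[0,0,0],0],
  [[-4.2,2.7,0],[0,0,0],0],
  [[-4.2,2.7,0],[0,0,0],0],
  [[-4.2,2.7,0],[0,0,0],0],
  [[-4.2,2.7,0],[0,0,0],0],
  [[-4.2,2.7,0],[0,0,0],0],
  [[-4.2,2.7,0],[0,0,0],0],
  [[-4.2,2.7,0],[0,0,0],0],
])

```text
time: 18.25
tool_pos: [0.557, 0.1318, 0.2214]
tcp_rot: [[-0.235, 0.972, -0.0], [0.972, 0.235, -0.0], [-0.0, -0.0, -1.0]]
ft_force: [-0.1, 0.9, -5.1]
opening: 0.149
```

Emit:
servo_tool([
  [[-4.2,2.7,0],[0,0,0],0],
  [[-4.2,2.7,0],[0,0,0],0],
  [[-4.2,2.7,0],[0,0,0],0],
  [[-4.2,2.7,0],[0,0,0],0],
  [[-4.2,2.7,0],[0,0,0],0],
  [[-4.2,2.7,0],[0,0,0],0],
  [[-4.2,2.7,0],[0,0,0],0],
  [[-4.2,2.7,0],[0,0,0],0],
])

```text
time: 19.05
tool_pos: [0.5859, 0.1042, 0.2214]
tcp_rot: [[-0.235, 0.972, -0.0], [0.972, 0.235, -0.0], [0.0, -0.0, -1.0]]
ft_force: [-1.4, 0.9, -5.0]
opening: 0.146
```

Emit:
servo_tool([
  [[-4.2,2.7,0],[0,0,0],0],
  [[-4.2,2.7,0],[0,0,0],0],
  [[-4.2,2.7,0],[0,0,0],0],
  [[-4.2,2.7,0],[0,0,0],0],
  [[-4.2,2.7,0],[0,0,0],0],
  [[-4.2,2.7,0],[0,0,0],0],
  [[-4.2,2.7,0],[0,0,0],0],
  [[-4.2,2.7,0],[0,0,0],0],
])

```text
time: 19.85
tool_pos: [0.6148, 0.0767, 0.2214]
tcp_rot: [[-0.235, 0.972, -0.0], [0.972, 0.235, 0.0], [0.0, -0.0, -1.0]]
ft_force: [0.4, -0.4, -5.3]
opening: 0.147
```

Emit:
servo_tool([
  [[-4.2,2.7,0],[0,0,0],0],
  [[-4.2,2.7,0],[0,0,0],0],
  [[-4.2,2.7,0],[0,0,0],0],
  [[-4.2,2.7,0],[0,0,0],0],
  [[-4.2,2.7,0],[0,0,0],0],
  [[-3.8,2.4,0],[0,0,0],0],
  [[-3.4,2.2,0],[0,0,0],0],
  [[-3.0,2.0,0],[0,0,0],0],
])

```text
time: 20.65
tool_pos: [0.6416, 0.0511, 0.2214]
tcp_rot: [[-0.235, 0.972, -0.0], [0.972, 0.235, -0.0], [-0.0, -0.0, -1.0]]
ft_force: [0.4, -1.1, -5.2]
opening: 0.15
```

Emit:
servo_tool([
  [[-2.6,1.7,0],[0,0,0],0],
  [[-2.2,1.4,0],[0,0,0],0],
  [[-1.8,1.2,0],[0,0,0],0],
  [[-1.4,0.9,0],[0,0,0],0],
  [[-1.0,0.6,0],[0,0,0],0],
  [[-0.6,0.4,0],[0,0,0],0],
  [[-0.3,0.2,0],[0,0,0],0],
  [[0,0,0],[0,0,0],0],
])

```text
time: 21.45
tool_pos: [0.6499, 0.0432, 0.2214]
tcp_rot: [[-0.235, 0.972, -0.0], [0.972, 0.235, -0.0], [0.0, -0.0, -1.0]]
ft_force: [0.3, -0.4, -5.4]
opening: 0.148
```

```bash
python3 - <<'E'
from m import *
togo([.653,.040,.2215],103.6)
S=snap('scene','scene14');T=snap('top','top14')
cv2.imwrite('pics/c14s.png',cv2.resize(S['color'][120:270,225:375,::-1],None,fx=4,fy=4,interpolation=cv2.INTER_CUBIC))
cv2.imwrite('pics/c14t.png',cv2.resize(T['color'][80:230,140:340,::-1],None,fx=4,fy=4,interpolation=cv2.INTER_CUBIC))
E
```

```text
t 21.45 pos [0.6499 0.0432 0.2214] shift mm [-3.9  2.3 -0.1] yaw x 103.58 z [-0. -0. -1.] q [ 0.22  0.52 -0.52  1.75  0.31  0.96 -0.18] F [ 0.29 -0.37 -5.4 ] op 0.148
rotvec [-0.     -0.     -0.0003] shift in goal axes [-3.9  2.3 -0.1]
```

View pics/c14s.png

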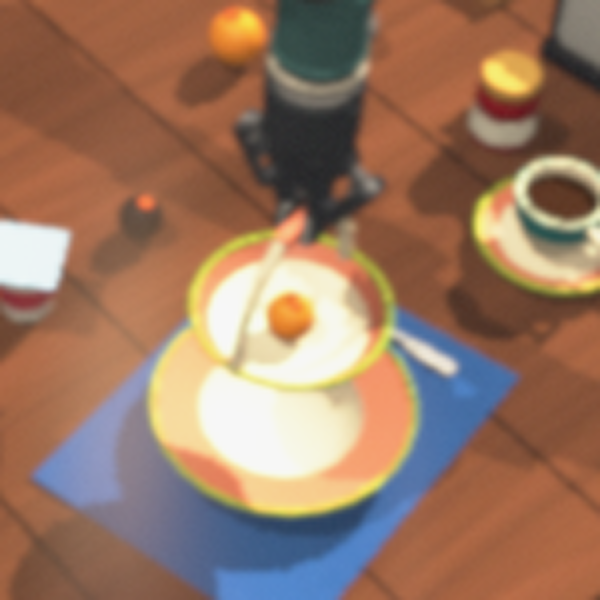

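View pics/c14t.png

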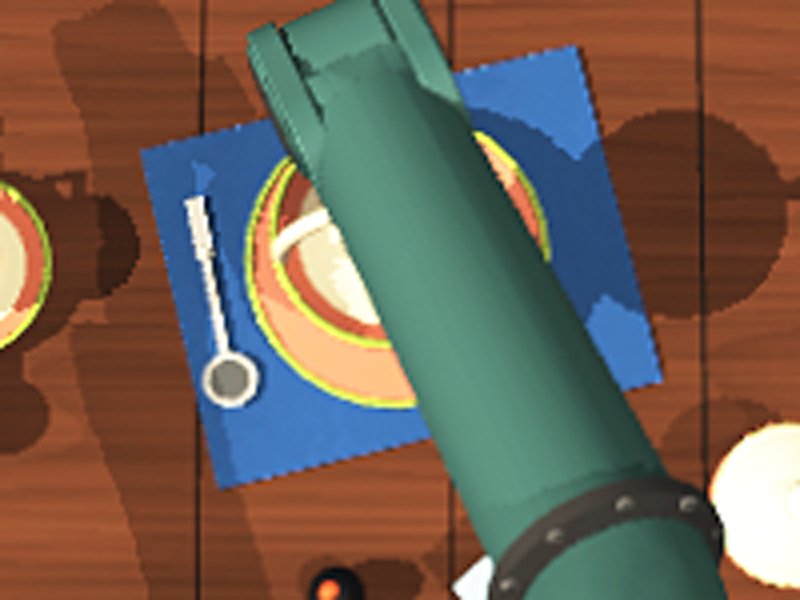

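```bash
python3 - <<'E'
from m import *
T=load('top14');S=load('scene14')
m=green(S,(268,328,174,222))
ys,xs=np.nonzero(m)
# rim ellipse in S: crop center (292,310)/4 -> ~ (298,197), semi ~ (26,19)
u=(xs-297.9)/25.2;v=(ys-197.2)/18.8;k=abs(np.hypot(u,v)-1)<.13
print(k.sum())
# upright dish: outer rim; T arc near left/lower
mt=green(T,(205,245,100,175)); yt,xt=np.nonzero(mt)
for z in(.14,.15,.16,.165,.17,.18):
    P=np.array([onz(S,x,y,z)[:2] for x,y in zip(xs[k],ys[k])]); 
    for _ in range(4):
        c,r=circfit(P); e=abs(np.linalg.norm(P-c,axis=1)-r); P=P[e<.005]
    Q=np.array([onz(T,x,y,z)[:2] for x,y in zip(xt,yt)]); d=np.linalg.norm(Q-c,axis=1); q=abs(d-.082)<.012
    print(z,c.round(4),r.round(4),len(P),'T arc radius from c',d[q].mean().round(4),d[q].std().round(4),q.sum())
    Q=Q[abs(d-.082)<.015]
    from scipy.optimize import least_squares
    s=least_squares(lambda p:np.linalg.norm(Q-p,axis=1)-.082,c,loss='soft_l1',f_scale=.003); print('   T fit r=.082',s.x.round(4),len(Q))
# apricot & handle foot
print('place from arms: plate c .653,.040')
f=lambda p,k,o:((p[0]+.5)/k-.5+o[0],(p[1]+.5)/k-.5+o[1])
print('apricot at z=.157',onz(S,*f((291,316),4,(225,120)),.157))
E
```

```text
110
0.14 [0.6356 0.0567] 0.0839 109 T arc radius from c 0.0856 0.0067 72
   T fit r=.082 [0.6293 0.0633] 82
0.15 [0.6414 0.0507] 0.0832 109 T arc radius from c 0.0784 0.0072 82
   T fit r=.082 [0.653  0.0446] 122
0.16 [0.6471 0.0447] 0.0826 109 T arc radius from c 0.0798 0.0046 131
   T fit r=.082 [0.6521 0.0429] 131
0.165 [0.65   0.0417] 0.0822 109 T arc radius from c 0.0826 0.0035 131
   T fit r=.082 [0.6514 0.0424] 131
0.17 [0.6529 0.0387] 0.0819 109 T arc radius from c 0.0855 0.003 130
   T fit r=.082 [0.6506 0.0418] 131
0.18 [0.6587 0.0328] 0.0812 109 T arc radius from c 0.0896 0.0037 84
   T fit r=.082 [0.649  0.0405] 127
place from arms: plate c .653,.040
apricot at z=.157 [0.65249275 0.04043393 0.157     ]
```

```bash
python3 - <<'E'
from m import *
T=load('top14');S=load('scene14');c=np.array([.651,.0415])
f=lambda p,k,o:((p[0]+.5)/k-.5+o[0],(p[1]+.5)/k-.5+o[1])
for n,P in(('S near foot',onz(S,*f((237,366),4,(225,120)),.17)),('S far foot',onz(S,*f((347,250),4,(225,120)),.17)),('T foot',onz(T,*f((280,252),4,(140,80)),.17))):
    d=P[:2]-c; print(n,P.round(3),np.linalg.norm(d).round(3),'ang',np.degrees(np.arctan2(d[1],d[0])).round(1))
# other things: compare views for change
T0=load('top0')['color'].astype(int)
for n,(x0,x1,y0,y1) in dict(cup=(100,155,118,175),jam=(85,118,175,203),spoon=(183,207,123,184),yog=(252,288,208,246),sugar=(305,362,182,232),mill=(358,388,132,160),milk=(390,430,160,203)).items():
    print(n,np.abs(T['color'].astype(int)-T0)[y0:y1,x0:x1].mean().round(1))
s=readout.get_state();print(s['time'],s['tool_pos'],np.abs(s['joint_vel']).max())
E
```

```text
S near foot [ 0.672 -0.036  0.17 ] 0.08 ang -74.8
S far foot [0.635 0.118 0.17 ] 0.078 ang 101.7
T foot [0.633 0.117 0.17 ] 0.078 ang 103.3
cup 6.3
jam 5.9
spoon 13.0
yog 71.9
sugar 17.8
mill 9.4
milk 7.4
21.55 [0.64983859 0.04336179 0.22139358] 0.0018249092988319288
```

The dish is over the plate, at about (298,197) in the scene view, with the apricot central at about (298,199). In S and T the handle line is at 103.5°, against the wanted 103.6°. The rim is at z≈0.166, so the underside is about 0.126. I'll let it rest briefly, check once more, then hand in.

Emit:
servo_tool([
  [[0,0,0],[0,0,0],0],
  [[0,0,0],[0,0,0],0],
  [[0,0,0],[0,0,0],0],
  [[0,0,0],[0,0,0],0],
  [[0,0,0],[0,0,0],0],
])

```text
time: 22.05
tool_pos: [0.6499, 0.0432, 0.2214]
tcp_rot: [[-0.235, 0.972, 0.0], [0.972, 0.235, -0.0], [-0.0, -0.0, -1.0]]
ft_force: [-0.1, -0.4, -5.5]
opening: 0.15
```

```bash
python3 - <<'E'
from m import *
togo([.653,.040,.2215],103.6)
S=snap('scene','scene15');A=load('scene14')['color'].astype(int);B=load('scene0')['color'].astype(int);C=S['color'].astype(int)
print('apricot/dish change',np.abs(C-A)[170:225,265:330].mean())
for n,(x0,x1,y0,y1) in dict(yog=(218,244,174,202),sugar=(172,216,203,244),milk=(128,160,255,295),mill=(185,207,260,297),jam=(340,362,130,160),cup=(342,386,155,197)).items(): print(n,np.abs(C-B)[y0:y1,x0:x1].mean().round(1))
E
```

```text
t 22.05 pos [0.6499 0.0432 0.2214] shift mm [-3.8  2.2 -0.1] yaw x 103.58 z [ 0. -0. -1.] q [ 0.22  0.52 -0.52  1.75  0.31  0.96 -0.18] F [-0.14 -0.37 -5.5 ] op 0.15
rotvec [-0.      0.     -0.0003] shift in goal axes [-3.8  2.2 -0.1]
apricot/dish change 0.623030303030303
yog 15.5
sugar 5.7
milk 4.1
mill 1.7
jam 1.6
cup 1.7
```

```bash
python3 - <<'E'
import cv2,numpy as np
a=cv2.imread('pics/scene0.png')[165:245,165:265];b=cv2.imread('pics/scene15.png')[165:245,165:265]
cv2.imwrite('pics/cmp.png',cv2.resize(np.hstack([a,b]),None,fx=4,fy=4,interpolation=cv2.INTER_CUBIC))
E
```

```text
(no output)
```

View pics/cmp.png

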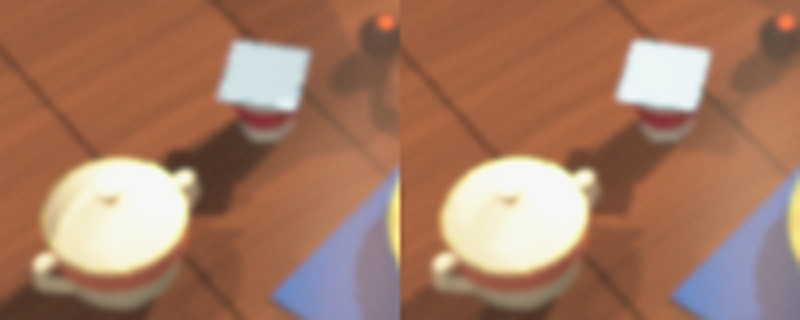

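The yoghurt and sugar pot stand at the same pixels before and after (left and right halves match). Only the light on them has changed. Handing in.

```bash
python3 -c "
from workcell import robot
print(robot.sign_off())"
```

```text
the job is handed in; nothing more can be done
None
```

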